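Fit a practice hand to its stand and lock it with the R-clip

TASK

Fit the practice hand to its stand on the nail desk and lock it there: take the R-clip out of the top of the post where it is parked and lay it flat on the desk, lower the hand's sleeve over the post until it sits down on the collar, then take the clip again and push its straight leg through the post's cross-hole above the sleeve, fully home, so that its bent leg has ridden over the post and snapped around it. Leave the other things on the desk where they are.

Things in the scene. Friction and masses are not known exactly. Their poses are not given: they have to be found in the camera images.
- stand: Practice-hand stand, fixed, upright: dark steel base plate 150 x 110 x 10 mm with a plain round steel post, 24 mm diameter, up from its middle. Origin: centre of the plate's underside, on the 2 mm work mat (its top is at z = 0.002); z up the post axis, x and y along the plate's long and short sides. Heights above the origin: collar top 63, cross-hole centre 109, post top 140 mm.
- collar_seat (a point): Centre of the upper face of the post's collar (38 mm diameter, 8 mm thick), on the post axis, 63 mm above the stand's origin; axes as the stand's. The hand's sleeve rests here. The post's last 9 mm taper to 17 mm diameter.
- cross_hole (a point): Centre of the cross-hole, on the post axis, 109 mm above the stand's origin; axes as the stand's. The hole runs right through the post along y, open at both ends, 7.5 mm wide and 7 mm high, its mouths flared to about 11 mm.
- park_hole (a point): Mouth of the parking hole in the post's top, on the post axis, 140 mm above the stand's origin; the hole goes straight down, 6 mm wide, 22 mm deep. The clip stands in it at the start.
- clip: Steel R-clip of 5 mm round wire, 111 mm long, 55 g. Origin: tip of the straight leg (3.2 mm thick for its first 6 mm). z up the straight leg to the loop, x from the straight to the bent leg, y normal to the clip's flat plane. Starts upright, its straight leg 22 mm down the hole in the post's top, loop up, turned any way, leaning up to 6 degrees. Flat on a surface it rests on loop and tip.
- clip_loop (a point): Middle of the clip's loop: x = 12, y = 0, z = 96 mm in the clip's frame, axes as the clip's. The loop is a double coil, 10 mm thick (y +-5) and 29 mm wide over its outside (x from -2.5 to 26.5 mm), from z = 82 to 111 mm, its sides straight from z = 88 to 101: the place to take it, across its width (along the clip's x). Lying flat, it is 5 mm above the surface.
- clip_home (a point): Point on the straight leg's axis 42 mm from its tip, level with the hump of the bent leg; axes as the clip's. It is at the cross-hole's centre when the clip is home (tip 30 mm out of the far side). The clip goes in with its plane level; either face up and either end of the hole will do.
- bent_leg (a joint): Spread of the clip's springy bent leg, rad: 0 relaxed, + away from the straight leg; pivots at x = 24, z = 91 mm, 8 N m/rad. Wire centre: flared end x = 18.5, z = 20; throat x = 9.5, z = 31; hump x = 15, z = 42; throat x = 9.5, z = 53 mm. Riding over the post it spreads by some 0.045 in the last 20 mm of the push and resists with up to 10 N, then springs back under 0.03 when home.
- practice_hand: Slender silicone hand, palm down, fused at the wrist to an upright aluminium sleeve; 0.26 kg, 215 mm long. Origin: centre of the sleeve's lower end; z up the sleeve axis, x towards the fingertips (x = 206 mm). Sleeve: 36 mm outside, bore 26 mm, 40 mm tall, open at both ends. Starts on the mat, on sleeve and fingertips. On the post it turns freely and may point any way.
- wrist_grip (a point): Middle of the hand's wrist block near the balance point: x = 62, y = 0, z = 19 mm in the hand's frame, axes as the hand's. The block is 54 mm wide (along y), from x = 17 to 89 and z = 5 to 33 mm: grasp it across y. Beyond it the palm is 64 mm wide to x = 138 mm and the thumb sticks out to y = 57 mm on the +y side from x = 95 mm on.
- polish_a: Polish bottle, 31 mm diameter, 72 mm tall; origin under its middle. Leave alone.
- polish_b: Polish bottle like polish_a; origin under its middle. Leave alone.
- gel_pot: Low round gel pot, 48 mm diameter, 30 mm tall; origin under its middle. Leave alone.
- dish: Round glass dish, 84 mm diameter, 18 mm tall; origin under its middle. Leave alone.
- cleanser: Tall plastic cleanser bottle, 64 mm diameter, 190 mm tall; origin under its middle. Leave alone.
- buffer: Nail buffer block 92 x 26 x 26 mm, long side along its x; origin under its middle. Leave alone.
- file: Flat nail file 176 x 19 x 5 mm, long side along its x; origin under its middle. Leave alone.

How it is judged:
By the outcome, as a careful person would: the job done as asked, in the order asked, and still so for the second after the job is handed in, with the robot touching nothing.
It also fails if it takes over 72 s, if anything falls off the work surface, if the arm or the gripper's body presses on something with over 40 N, if the wrist force passes 120 N, or if a joint passes its speed limit or range.

ROBOT

A 7-joint arm with a two-finger parallel gripper is mounted at the origin on the work surface. World frame = base frame: x ahead of the robot, y to its left, z up, the work surface at z = 0. Lengths are in m, angles in rad, forces in N, time in s.
With the tool pointing down it reaches from about 0.425 to 0.925 m from the base axis. Payload 6.8 kg.
Tool frame: the origin (TCP) lies on the centre line of the jaws, within the pads' length; the fingertips stand 8 mm ahead of it and the grasp point (between the pads) lies 11 mm behind it (bot.tips_ahead is the distance from the TCP to the fingertips, in m); z points along the fingers, y is the line along which they close (so a half turn about z gives the same grasp; the last joint's range is limited). The gripper opens to 85 mm and grips with 20 to 120 N. Pads are 22 mm wide; open, the fingers measure 114 mm over their backs; the gripper's body (76 mm by 85 mm) begins 54 mm behind the grasp point. The pads swing forward as they close: fully open they stand 13 mm farther back than shut.
Start: joints at [0.994, 0.477, 0.022, 1.555, -0.011, 1.109, -0.083], TCP at [0.305, -0.602, 0.239] pointing down, gripper open.
Joint ranges: [-2.96, 2.96], [-0.34, 2.1], [-1.41, 1.46], [0.24, 2.44], [-1.37, 4.51], [0.17, 1.92], [-2.96, 2.96]. Speed limits (rad/s): [2.39, 2.39, 3.14, 3.14, 3.14, 3.14, 3.14].

INTERFACE

Orientations are given as a unit quaternion [w, x, y, z].
In Python, from station import bot gives the robot as it stands.
- The arm moves only by the tool send_rows, never from a script. Its argument "deltas" is text: rows parted by semicolons, each of 4 numbers parted by spaces: the shift along the tool's x, y, z in m, then the turn about the tool's z in degrees. In form: x y z spin; .... A call has 1 to 5 rows; each row is the pose to reach, as a shift and turn from the pose commanded when the call began, along the tool's axes at that moment; what a row does not reach only later rows make up. A row lasts 1/10 s, in which the tool goes at most 50 mm and 8.59 degrees, less where a joint would pass 70% of its speed; a pose out of reach is approached as far as the arm can. A call with a gripper value outside its range is refused whole. "claw" is the opening, from 0 (shut) to 1 (fully open), set as the call begins (left out, the last holds). The fingers move at their own pace and stop on an object; "force" is the grip in N (left out, the last holds). Time passes only in rows, so rows that repeat a pose let the fingers close. It gives the time, the measured TCP pose, the force, the opening and the grip force at its end, in the units of the state.
- bot.get_obs(): the state, without advancing time (a new reading comes with each control period).
- bot.read_camera(name): name is "side" or "top"; returns a dict with "img" (480x640x3 uint8, red, green, blue), "depth" (480x640 float32, m along the optical axis (not along the pixel's ray), 0 where there is no reading), "fx", "fy", "cx", "cy" (pixels), "camera_from_world" (4x4, takes a point from world to camera coordinates). Camera axes: x right, y up, looking along -z (the intrinsics and any distortion apply to the point x, -y, -z); pixel columns grow to the right and rows downward; lengths in m; the calibration is good to about 2 mm. A picture is of the moment at which its call begins.
- bot.hand_in(): hands the job in; it is judged then, once.
Trained networks look in a picture, given as the dict that the camera call returned (one of the last four; its "shot" number tells which), for a name from the list of things; names that differ only in an ending like _2 or _b are one class to them, and where a whole thing is asked for, a point or a joint stands for the part that bears it (a point fixed in the world has none). Each returns a list of dicts, best first, with "confidence" (0 to 1); they miss things now and then, are a little off and sometimes report something else, mostly with a low value. They report only what shows in the picture. A call takes as long as a camera call.
- bot.masks_of(picture, query): "mask" (480x640 bool, what is visible of it).
- bot.landmark_of(picture, query): "xyz" ([x, y, z] in m, in world coordinates, good to about 4 mm: a listed point, or the origin of a listed thing).
The state is a dict: "t": time; "q": joint angles; "joint_vel": joint speeds; "joint_torque": joint torques, N m; "eef_pos": TCP position; "tool_rot": TCP orientation; "contact_force": force on the tool from outside, world axes, zero at the start; "torque": the same for the moment, N m; "gripper_width": opening from 0.0 (shut) to 1.0 (fully open); "grasp_force": force on a finger pad.
Only numpy, scipy, OpenCV 4.12 (cv2) and the standard library are available. Lean on these libraries where they do the work, as an engineer would, in place of code of your own. Each camera call takes 0.05 s, during which the arm holds its last target. There are 200 camera calls.

## Working session

There is one attempt and no reset: what is moved stays moved. The work goes in short steps, Python scripts to look and compute and a tool call to move; the robot and the scene stay as the last step left them, time stands still between calls to the robot, and variables do not carry over. Pictures are saved under pics/ and viewed, at most 10 in all, crops included, and the job is handed in when it is done.

Besides the shell and the picture viewer there is one more tool, called after "Request:" as name(argument=value, ...) on one line, values as JSON. send_rows: Moves the arm, as the interface text tells. Its arguments: {"type":"object","properties":{"deltas":{"type":"string"},"claw":{"type":"number"},"force":{"type":"number"}},"required":["deltas"]}

```bash
ls; mkdir -p pics
cat > h.py <<'E'
import numpy as np, cv2
from station import bot
def px2w(p,u,v,d=None):
    d=p["depth"][int(v),int(u)] if d is None else d
    c=np.array([(u-p["cx"])/p["fx"]*d,-(v-p["cy"])/p["fy"]*d,-d,1])
    return (np.linalg.inv(p["camera_from_world"])@c)[:3]
def cloud(p,m):
    v,u=np.nonzero(m&(p["depth"]>0)); d=p["depth"][v,u]
    c=np.stack([(u-p["cx"])/p["fx"]*d,-(v-p["cy"])/p["fy"]*d,-d,np.ones_like(d)])
    return (np.linalg.inv(p["camera_from_world"])@c)[:3].T
def save(p,n,crop=None,s=1):
    im=p["img"][:,:,::-1]
    if crop: a,b,c,d=crop; im=im[b:d,a:c]
    cv2.imwrite("pics/"+n,cv2.resize(im,None,fx=s,fy=s))
E
python3 - <<'E'
from h import *
np.set_printoptions(precision=4,suppress=True)
o=bot.get_obs(); print(o["t"],o["eef_pos"],o["tool_rot"],bot.tips_ahead)
ps={n:bot.read_camera(n) for n in("top","side")}
for n,p in ps.items():
    save(p,n+"0.png"); print(n,p.keys(),p["fx"],np.linalg.inv(p["camera_from_world"]))
    for q in ["stand","park_hole","cross_hole","collar_seat","clip","clip_loop","practice_hand","wrist_grip","polish_a","gel_pot","dish","cleanser","buffer","file"]:
        print(n,q,[(np.round(r["xyz"],4),round(r["confidence"],2)) for r in bot.landmark_of(p,q)[:2]])
E
```

```text
pics
0.0 [ 0.3047 -0.6017  0.2383] [-0.0009  0.9727  0.2323 -0.0003] 0.008
top dict_keys(['img', 'depth', 'fx', 'fy', 'cx', 'cy', 'camera_from_world', 'shot']) 477.3698811060519 [[ 0.0279  0.9979 -0.0578  0.487 ]
 [-0.9996  0.0281  0.0025 -0.011 ]
 [ 0.0041  0.0577  0.9983  1.1872]
 [ 0.      0.      0.      1.    ]]
top stand [(array([0.5048, 0.0718, 0.0018]), 0.73)]
top park_hole [(array([0.6193, 0.3751, 0.0007]), 0.51), (array([ 0.457 , -0.2568,  0.0017]), 0.34)]
top cross_hole [(array([0.501 , 0.0714, 0.107 ]), 0.84)]
top collar_seat [(array([0.4974, 0.0772, 0.065 ]), 0.61)]
top clip [(array([0.5001, 0.0757, 0.1204]), 0.66), (array([0.619 , 0.3747, 0.003 ]), 0.55)]
top clip_loop [(array([0.4924, 0.0574, 0.2085]), 0.49)]
top practice_hand [(array([ 0.4584, -0.256 ,  0.0027]), 0.57)]
top wrist_grip [(array([ 0.5162, -0.2692,  0.0221]), 0.64), (array([ 0.4574, -0.2573,  0.0021]), 0.27)]
top polish_a [(array([ 0.7143, -0.113 , -0.0021]), 0.67), (array([0.5395, 0.3903, 0.0003]), 0.65)]
top gel_pot [(array([ 0.6855, -0.0551,  0.0015]), 0.79)]
top dish [(array([ 0.5363, -0.4668,  0.0006
[... 676 characters left out ...]
22, 0.1622]), 0.73), (array([0.5054, 0.0775, 0.1189]), 0.52)]
side clip_loop [(array([0.4917, 0.062 , 0.2153]), 0.65)]
side practice_hand [(array([ 0.4583, -0.2535,  0.0034]), 0.95)]
side wrist_grip [(array([ 0.522 , -0.2749,  0.0228]), 0.65)]
side polish_a [(array([0.5414, 0.3913, 0.0026]), 0.58), (array([ 0.7126, -0.1102,  0.0033]), 0.55)]
side gel_pot [(array([ 0.6876, -0.0528, -0.0033]), 0.57)]
side dish [(array([ 0.5365, -0.4669,  0.0044]), 0.68), (array([0.5042, 0.0758, 0.1213]), 0.24)]
side cleanser [(array([0.6131, 0.3748, 0.001 ]), 0.75)]
side buffer [(array([0.4219, 0.3514, 0.0017]), 0.59), (array([0.6139, 0.3739, 0.0035]), 0.21)]
side file [(array([0.7139, 0.1374, 0.0063]), 0.56)]
```

View pics/top0.png

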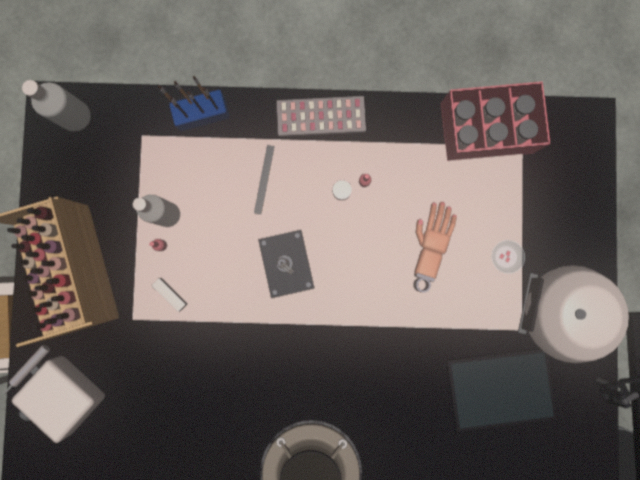

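View pics/side0.png

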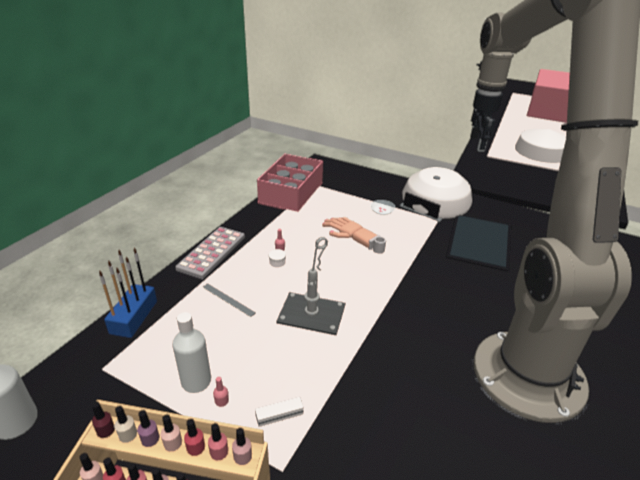

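Run:
```python
from h import *
np.set_printoptions(precision=4,suppress=True)
for n in("top","side"):
    p=bot.read_camera(n)
    for q in ("clip","stand","practice_hand"):
        r=bot.masks_of(p,q)
        for k in r[:2]:
            c=cloud(p,k["mask"]); print(n,q,k["confidence"],len(c),np.percentile(c,[2,50,98],axis=0).tolist() if len(c) else 0)
        c=cloud(p,r[0]["mask"])
        if q=="clip":
            L=c[(c[:,2]>0.19)&(c[:,2]<.25)&(np.hypot(*(c[:,:2]-[.495,.065]).T)<.06)]
            w,V=np.linalg.eigh(np.cov(L[:,:2].T)); print("loop",len(L),L.mean(0),L.min(0),L.max(0),np.degrees(np.arctan2(*V[::-1,1])),np.sqrt(w))
        if q=="stand":
            L=c[(c[:,2]>.006)&(c[:,2]<.02)]; R=cv2.minAreaRect((L[:,:2]*1000).astype(np.float32)); print("plate",R)
```

```text
top clip 0.41 69 [[0.4812392153422946, 0.04827543572169768, 0.142743320996459], [0.49050757238036474, 0.05992559459645144, 0.22510121885025025], [0.5027291282244556, 0.07525174907165574, 0.23009616915217682]]
loop 65 [0.4905 0.0593 0.2238] [0.4805 0.0481 0.1984] [0.5003 0.0728 0.2303] 53.408441750296205 [0.0027 0.0079]
top stand 0.67 2669 [[0.42690232602621886, 0.017003394034189028, 0.005920059234612109], [0.5020147531501108, 0.0751898078568779, 0.011602752425454055], [0.5753884843676168, 0.13501978770833523, 0.13976404623038333]]
top stand 0.24 1106 [[0.5844995764963998, 0.34341892035726296, 0.006510013014621442], [0.6100483614273055, 0.35977517643902146, 0.1309694301022597], [0.6447751075574654, 0.3966538992319771, 0.1932128702443729]]
plate ((501.4757995605469, 76.88742065429688), (149.76925659179688, 110.39563751220703), 14.423141479492188)
top practice_hand 0.75 2602 [[0.4274826073051796, 0.016441995518040795, 0.006288451485311443], [0.5015813207866882, 0.07537694199497905, 0.011602536745811465], [0.5731020318374653, 0.13444875931832667, 0.13559129761038596]]
side clip 0.56 215 
[... 372 characters left out ...]
0009808118655626919], [0.5349350275766727, 0.39402172212778397, 0.03390199395946969], [0.5514554533390476, 0.4037341602391726, 0.07377918613557531]]
side stand 0.61 2331 [[0.427988511753444, 0.021092265721049986, 0.0035570984565889362], [0.49687267816591874, 0.08794424918934218, 0.011645128955274586], [0.574474829745823, 0.14169620711384112, 0.13130671653242415]]
plate ((534.0144653320312, 395.91845703125), (28.380502700805664, 13.981474876403809), 42.28452682495117)
side practice_hand 0.95 1049 [[0.44703118271801773, -0.31999460783288824, 0.005664262360461794], [0.5451179524470666, -0.26252448838450526, 0.028923653758054724], [0.6500804926505352, -0.23619652003229272, 0.040444116462249005]]
```

The top view shows the stand plate at about (287,264), the hand with its sleeve at (423,284) and fingers up to (445,210). The area left of the stand is free between the plate and the buffer at (170,293). In the side view the clip stands in the post top, loop at (321,243), leaning slightly.

Fits so far:
- **Stand:** (0.5015, 0.0765), yaw 14.4°.
- **Clip:** loop at about (0.4905, 0.060, 0.215), its x axis along 56°/236°.

I'll move above the clip now.

```bash
cat >> h.py <<'E'
S=np.array([.5015,.0765]); A=np.radians(14.4)
def st(x,y): # stand frame (m) -> world xy
    return S+np.array([[np.cos(A),-np.sin(A)],[np.sin(A),np.cos(A)]])@[x,y]
def yaw(q=None): # world angle of tool y, deg
    w,x,y,z=bot.get_obs()["tool_rot"] if q is None else q
    return np.degrees(np.arctan2(1-2*(x*x+z*z),2*(x*y-w*z)))
def go(x,y,z,a=None):
    o=bot.get_obs(); a0=yaw(); r=np.radians(a0); d=np.array([x,y,z])-o["eef_pos"]
    ty=np.array([np.cos(r),np.sin(r)]); tx=np.array([-ty[1],ty[0]])
    s=0 if a is None else -((a-a0+180)%360-180)
    print("t %.2f pos %s yaw %.1f F %s w %.3f | delta %.4f %.4f %.4f %.1f"%(o["t"],np.round(o["eef_pos"],4),a0,np.round(o["contact_force"],1),o["gripper_width"],d[:2]@tx,d[:2]@ty,-d[2],s))
E
python3 -c "
from h import *
go(.4905,.0605,.275,56)"
```

```text
t 1.90 pos [ 0.305  -0.6022  0.2393] yaw -63.1 F [-0.4 -0.5  0.8] w 0.996 | delta 0.4649 -0.5074 -0.0357 -119.1
```

Request:
send_rows(deltas="0.465 -0.507 -0.04 -119;0.465 -0.507 -0.04 -119;0.465 -0.507 -0.04 -119;0.465 -0.507 -0.04 -119;0.465 -0.507 -0.04 -119", claw=0.75)

```text
t: 2.4
eef_pos: [0.3727, -0.36, 0.2542]
tool_rot: [0.0, 0.818, 0.575, -0.0]
contact_force: [0.8, -0.6, 0.2]
gripper_width: 0.753
grasp_force: 0.0
```

```bash
python3 -c "
from h import *
go(.4905,.0605,.275,56)"
```

```text
t 2.40 pos [ 0.3727 -0.36    0.2542] yaw -19.8 F [ 0.8 -0.6  0.2] w 0.753 | delta 0.4355 -0.0317 -0.0208 -75.8
```

Request:
send_rows(deltas="0.435 -0.032 -0.021 -76;0.435 -0.032 -0.021 -76;0.435 -0.032 -0.021 -76;0.435 -0.032 -0.021 -76;0.435 -0.032 -0.021 -76")

```text
t: 2.9
eef_pos: [0.4413, -0.12, 0.2664]
tool_rot: [0.001, 0.551, 0.835, -0.0]
contact_force: [1.2, -0.3, -0.1]
gripper_width: 0.75
grasp_force: 0.0
```

```bash
python3 -c "
from h import *
go(.4905,.0605,.275,56)"
```

```text
t 2.90 pos [ 0.4413 -0.12    0.2664] yaw 23.1 F [ 1.2 -0.3 -0.1] w 0.750 | delta 0.1466 0.1162 -0.0086 -32.9
```

Request:
send_rows(deltas="0.147 0.116 -0.009 -33;0.147 0.116 -0.009 -33;0.147 0.116 -0.009 -33;0.147 0.116 -0.009 -33;0.147 0.116 -0.009 -33")

```text
t: 3.4
eef_pos: [0.4918, 0.0649, 0.2758]
tool_rot: [0.001, 0.288, 0.957, 0.002]
contact_force: [-0.6, -0.1, 0.1]
gripper_width: 0.749
grasp_force: 0.0
```

Run:
```python
from h import *
np.set_printoptions(precision=4,suppress=True)
p=bot.read_camera("side")
r=bot.masks_of(p,"clip")[0]; c=cloud(p,r["mask"])
L=c[(c[:,2]>0.19)&(c[:,2]<.25)&(np.hypot(*(c[:,:2]-[.495,.065]).T)<.06)]
if len(L)>5:
  w,V=np.linalg.eigh(np.cov(L[:,:2].T)); print(len(L),(L.min(0)+L.max(0))/2,L.max(0),np.degrees(np.arctan2(*V[::-1,1])))
print([(k["xyz"],k["confidence"]) for k in bot.landmark_of(p,"clip_loop")])
save(p,"s1.png",(220,150,420,320),4)
go(.4905,.0605,.217,56)
```

```text
124 [0.4927 0.0628 0.2093] [0.5039 0.0762 0.2281] 53.98090916914594
[([0.4889, 0.0636, 0.2158], 0.76)]
t 3.55 pos [0.4909 0.0579 0.2747] yaw 55.7 F [-0.9 -1.2  0.4] w 0.750 | delta 0.0018 0.0019 0.0577 -0.3
```

View pics/s1.png

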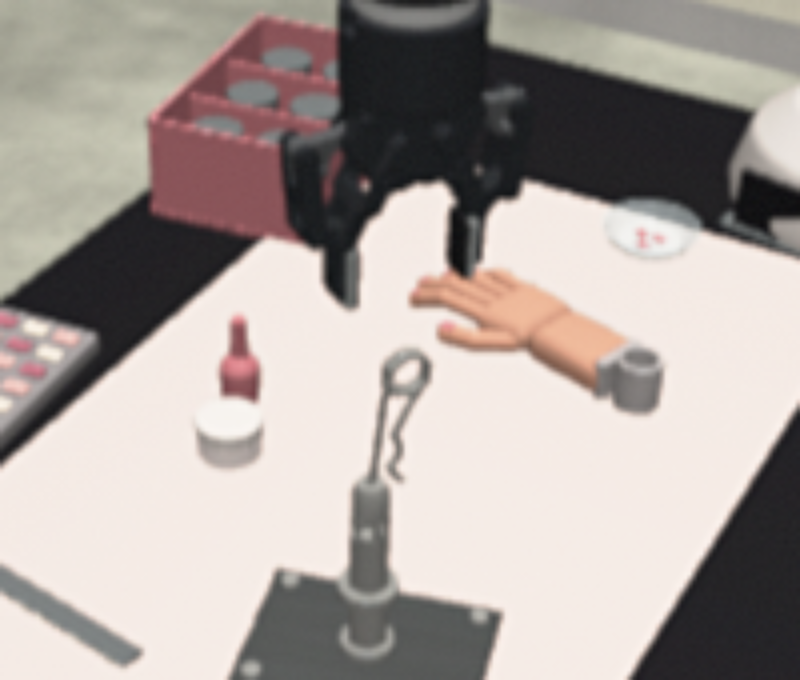

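The crop shows the loop at (406,372) below and between the fingers, with the bent leg on the robot side as computed. I'll descend and grip.

Request:
send_rows(deltas="0.002 0.003 0.03 0;0.002 0.003 0.058 0;0.002 0.003 0.058 0")

```text
t: 3.85
eef_pos: [0.4885, 0.0597, 0.2137]
tool_rot: [-0.003, 0.296, 0.955, -0.002]
contact_force: [0.3, -0.3, -0.5]
gripper_width: 0.751
grasp_force: 0.0
```

Request:
send_rows(deltas="0 0 0 0;0 0 0 0;0 0 0 0;0 0 0 0;0 0 0 0", claw=0.15, force=30)

```text
t: 4.35
eef_pos: [0.4918, 0.0622, 0.218]
tool_rot: [0.001, 0.294, 0.956, 0.0]
contact_force: [-0.5, -0.9, 6.0]
gripper_width: 0.322
grasp_force: 29.6
```

Run:
```python
from h import *
p=bot.read_camera("side")
save(p,"s2.png",(250,170,400,290),5)
go(.4905,.0605,.217,56)
```

```text
t 4.40 pos [0.4918 0.0623 0.218 ] yaw 55.8 F [-0.8 -2.2  6.7] w 0.323 | delta 0.0001 -0.0022 0.0010 -0.2
```

View pics/s2.png

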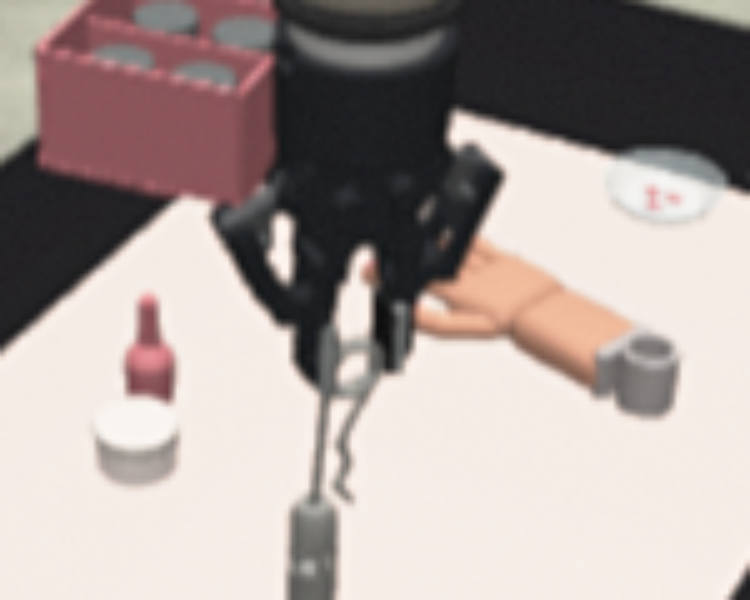

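The crop shows the loop between the pads at (350,365) and the straight leg still in the post. Gripped at 27 mm, so I'll lift.

Request:
send_rows(deltas="0 0 -0.015 0;0 0 -0.03 0;0 0 -0.05 0;0 0 -0.05 0")

```text
t: 4.8
eef_pos: [0.4924, 0.0629, 0.2692]
tool_rot: [0.002, 0.294, 0.956, 0.001]
contact_force: [0.3, -0.1, -0.2]
gripper_width: 0.323
grasp_force: 29.8
```

Run:
```python
from h import *
# tip laid at stand (42.. ,70): tool target while vertical
x,y=st(.03,.07); print(x,y)
go(x,y,.25,14.4)
```

```text
0.513149202732319 0.15176151789394982
t 4.80 pos [0.4924 0.0629 0.2692] yaw 55.8 F [ 0.3 -0.1 -0.2] w 0.323 | delta 0.0328 0.0852 0.0192 41.4
```

Request:
send_rows(deltas="0.035 0.09 0 41.4;0.035 0.09 0 41.4;0.035 0.09 0 41.4;0.035 0.09 0 41.4;0.035 0.09 0 41.4")

```text
t: 5.3
eef_pos: [0.5121, 0.157, 0.2657]
tool_rot: [-0.001, 0.61, 0.793, -0.001]
contact_force: [-0.6, -1.3, -0.5]
gripper_width: 0.323
grasp_force: 29.8
```

Run:
```python
from h import *
x,y=st(.03,.075)
go(x,y,.115,14.4)
p=bot.read_camera("side"); print([(k["xyz"],k["confidence"]) for k in bot.landmark_of(p,"clip")], [(k["xyz"],k["confidence"]) for k in bot.landmark_of(p,"clip_loop")])
c=cloud(p,bot.masks_of(p,"clip")[0]["mask"]); print(np.percentile(c,[1,5,50,95,99],axis=0).round(4).tolist())
```

```text
t 5.30 pos [0.5121 0.157  0.2657] yaw 14.9 F [-0.6 -1.3 -0.5] w 0.323 | delta -0.0004 -0.0003 0.1507 0.5
[([0.5321, 0.1637, 0.1667], 0.69), ([0.4594, -0.2569, 0.0044], 0.61), ([0.5376, -0.4715, 0.0025], 0.54)] [([0.5132, 0.1599, 0.2669], 0.51), ([0.5041, 0.0712, 0.1138], 0.47)]
[[0.5016, -0.1379, 0.0014], [0.504, 0.1549, 0.1792], [0.518, 0.1608, 0.246], [0.53, 0.1648, 0.2748], [0.7013, 0.166, 0.2755]]
```

Request:
send_rows(deltas="0 0 0.05 0;0 0 0.1 0;0 0 0.15 0;0 0 0.16 0;0 0 0.16 0", force=20)

```text
t: 6.0
eef_pos: [0.5117, 0.156, 0.1058]
tool_rot: [-0.001, 0.607, 0.795, -0.001]
contact_force: [0.5, 0.2, -0.2]
gripper_width: 0.32
grasp_force: 29.8
```

Request:
send_rows(deltas="0 0 0.003 0;0 0 0.006 0;0 0 0.008 0;0 0 0.008 0")

```text
t: 6.4
eef_pos: [0.5138, 0.1568, 0.1002]
tool_rot: [0.001, 0.608, 0.794, 0.001]
contact_force: [0.7, -0.3, 3.8]
gripper_width: 0.323
grasp_force: 30.3
```

Request:
send_rows(deltas="0.008 0 0.0015 0;0.016 0 0.003 0;0.024 0 0.005 0;0.032 0 0.0075 0;0.032 0 0.0075 0", claw=0.2, force=20)

```text
t: 6.9
eef_pos: [0.5052, 0.1898, 0.0928]
tool_rot: [0.001, 0.607, 0.795, 0.002]
contact_force: [-0.8, 1.3, 8.4]
gripper_width: 0.32
grasp_force: 33.0
```

Run:
```python
from h import *
go(.5,.2,.1,14.4)
p=bot.read_camera("side"); print([(k["xyz"],k["confidence"]) for k in bot.landmark_of(p,"clip")])
save(p,"s3.png",(230,180,400,310),4)
```

```text
t 6.90 pos [0.5052 0.1898 0.0928] yaw 15.3 F [-0.8  1.3  8.4] w 0.320 | delta 0.0112 -0.0023 -0.0072 0.9
[([0.5408, 0.3873, 0.0008], 0.69), ([0.5346, 0.1612, 0.0032], 0.57)]
```

View pics/s3.png

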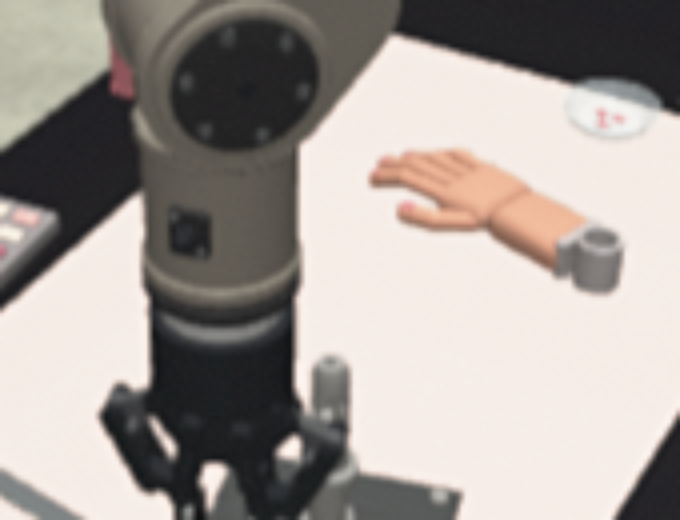

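The crop cuts the clip off, showing only the gripper above (240,480). The landmark puts the tip still at (0.535, 0.161), so the clip is pivoting about its tip, and I'll continue the arc.

Request:
send_rows(deltas="0.008 0 0.003 0;0.015 0 0.0065 0;0.022 0 0.011 0;0.029 0 0.016 0;0.029 0 0.016 0")

```text
t: 7.5
eef_pos: [0.4968, 0.2174, 0.0759]
tool_rot: [-0.0, 0.607, 0.795, 0.001]
contact_force: [-1.8, 5.2, 8.6]
gripper_width: 0.318
grasp_force: 34.9
```

Request:
send_rows(deltas="0.006 0 0.0055 0;0.0115 0 0.0115 0;0.0165 0 0.018 0;0.021 0 0.0255 0;0.021 0 0.0255 0")

```text
t: 8.0
eef_pos: [0.4899, 0.2358, 0.0485]
tool_rot: [-0.001, 0.607, 0.794, -0.001]
contact_force: [-1.4, 1.1, 2.3]
gripper_width: 0.319
grasp_force: 34.3
```

Request:
send_rows(deltas="0.004 0 0.0075 0;0.007 0 0.015 0;0.0095 0 0.023 0;0.0115 0 0.031 0;0.0115 0 0.031 0")

```text
t: 8.5
eef_pos: [0.4871, 0.2466, 0.0174]
tool_rot: [-0.001, 0.607, 0.794, -0.001]
contact_force: [-0.9, 0.8, 0.8]
gripper_width: 0.319
grasp_force: 32.0
```

Run:
```python
from h import *
x,y=st(.03,.075+.096)
go(x,y,.011,14.4)
p=bot.read_camera("side"); print([(k["xyz"],k["confidence"]) for k in bot.landmark_of(p,"clip")])
save(p,"s4.png",(200,210,400,370),4)
```

```text
t 8.50 pos [0.4871 0.2466 0.0174] yaw 15.2 F [-0.9  0.8  0.8] w 0.319 | delta 0.0027 0.0017 0.0064 0.8
[]
```

View pics/s4.png

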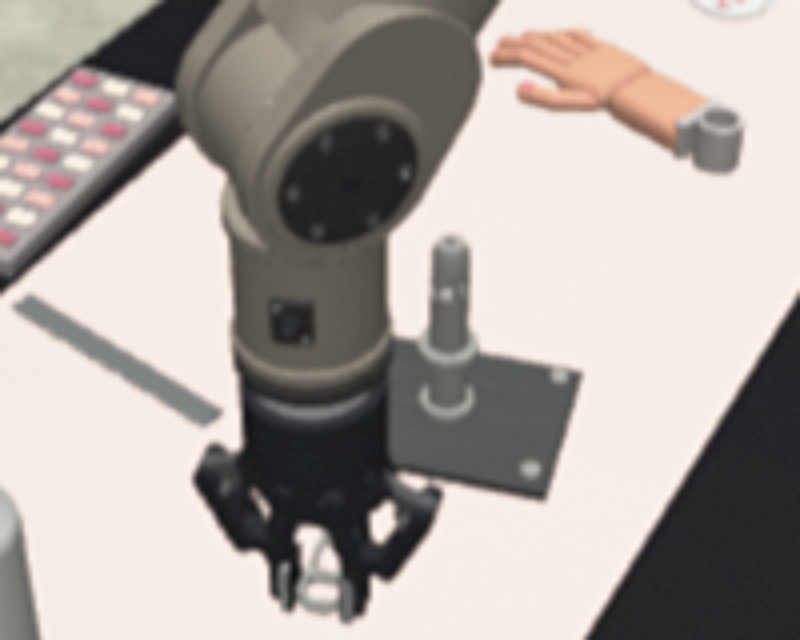

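The crop shows the loop between the pads at (322,590), nearly flat, with the legs running back toward the stand. I'll lower the last bit and release.

Request:
send_rows(deltas="0.001 0 0.003 0;0.001 0 0.0055 0;0.001 0 0.0055 0")

```text
t: 8.9
eef_pos: [0.488, 0.2476, 0.0132]
tool_rot: [0.0, 0.608, 0.794, 0.0]
contact_force: [0.8, 0.6, 1.5]
gripper_width: 0.32
grasp_force: 31.7
```

Request:
send_rows(deltas="0 0 0 0;0 0 0 0;0 0 0 0;0 0 0 0", claw=0.55)

```text
t: 9.3
eef_pos: [0.488, 0.2475, 0.0134]
tool_rot: [0.0, 0.608, 0.794, -0.0]
contact_force: [0.4, -0.1, 0.6]
gripper_width: 0.548
grasp_force: 0.0
```

Request:
send_rows(deltas="0 0 -0.03 0;0 0 -0.07 0;0 0 -0.12 0;0 0 -0.16 0;0 0 -0.16 0")

```text
t: 9.8
eef_pos: [0.4909, 0.2498, 0.1791]
tool_rot: [0.002, 0.608, 0.794, 0.005]
contact_force: [0.0, 0.4, 0.5]
gripper_width: 0.553
grasp_force: 0.0
```

Run:
```python
from h import *
x0,y0=np.array([.4583,-.255]); a=np.radians(-14)
p=bot.read_camera("side")
for q in("clip","clip_loop","clip_home"): print(q,[(k["xyz"].round(4) if hasattr(k["xyz"],'round') else k["xyz"],k["confidence"]) for k in bot.landmark_of(p,q)[:2]])
for n in("side","top"):
    p=bot.read_camera(n)
    for q in("practice_hand","wrist_grip"): print(n,q,[(k["xyz"],k["confidence"]) for k in bot.landmark_of(p,q)[:1]])
    for k in bot.masks_of(p,"practice_hand")[:2]:
        c=cloud(p,k["mask"]); c=c[(c[:,1]<-.18)&(c[:,2]>.004)&(c[:,2]<.06)]
        if len(c)<200: continue
        # forearm block: centre line along hand x 20..85
        u=np.array([np.cos(a),np.sin(a)]);w=np.array([-u[1],u[0]]); r=c[:,:2]-[x0,y0]; X=r@u;Y=r@w
        for lo in range(-15,95,10):
            s=(X>lo/1e3)&(X<lo/1e3+.01); 
            if s.sum()>3: print(n,lo,(1e3*np.array([Y[s].min(),Y[s].max()])).round(1),c[s,2].max().round(3))
        print("X",X.min(),X.max())
    if n=="side": save(p,"s5.png",(200,180,440,360),3.3)
go(.519,-.2715,.15,-104)
```

```text
clip [([0.5273, 0.1541, 0.0058], 0.54)]
clip_loop [([0.4907, 0.2427, 0.0107], 0.5)]
clip_home [([0.5145, 0.1941, 0.0043], 0.78)]
side practice_hand [([0.4611, -0.2558, 0.0032], 0.68)]
side wrist_grip [([0.5219, -0.2736, 0.019], 0.57)]
side -15 [-9.5 18.8] 0.043
side -5 [-20.7  20.8] 0.042
side 5 [-16.  21.] 0.045
side 15 [-21.1  25.5] 0.044
side 25 [-25.   28.6] 0.037
side 35 [-21.1  29.2] 0.038
side 45 [-24.2  26.1] 0.038
side 55 [-22.7  29.3] 0.037
side 65 [-28.   26.5] 0.037
side 75 [-24.5  26.4] 0.036
side 85 [-27.   29.7] 0.034
X -0.016092401700439202 0.2155335709404197
top practice_hand [([0.4584, -0.257, 0.0028], 0.84)]
top wrist_grip [([0.5157, -0.2683, 0.0215], 0.56)]
top -15 [-14.7  15.7] 0.045
top -5 [-17.5  17.2] 0.045
top 5 [-15.3  16.3] 0.045
top 15 [-23.6  21.4] 0.045
top 25 [-27.5  23.9] 0.038
top 35 [-28.   24.1] 0.04
top 45 [-29.1  24. ] 0.038
top 55 [-28.4  24.5] 0.041
top 65 [-29.9  23.5] 0.039
top 75 [-28.   22.7] 0.037
top 85 [-30.7  27.5] 0.037
X -0.016120087504177302 0.21321099504863095
t 10.40 pos [0.4878 0.2476 0.1729] yaw 15.2 F [ 0.7 -0.2 -0.6] w 0.553 | delta -0.5092 -0.1057 0.0229 119.2
```

View pics/s5.png

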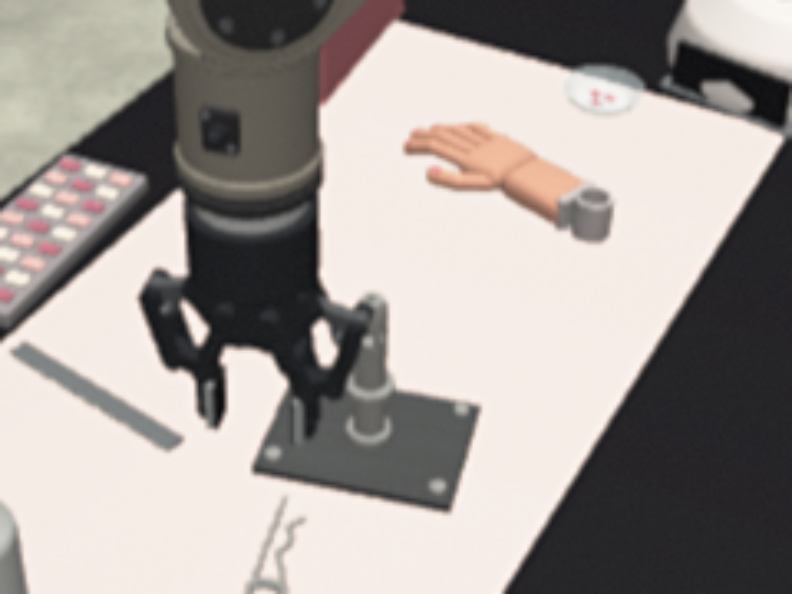

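The crop shows the clip flat on the mat, tip at (285,498) toward the stand and loop at (265,590). Next is the hand, with the wrist at (0.520, -0.2715) and yaw about -14.5°.

Request:
send_rows(deltas="-0.11 -0.02 -0.03 43;-0.22 -0.045 -0.03 43;-0.22 -0.045 -0.03 43;-0.22 -0.045 -0.03 43;-0.22 -0.045 -0.03 43", claw=1.0)

```text
t: 10.9
eef_pos: [0.502, 0.0187, 0.2036]
tool_rot: [0.001, 0.859, 0.512, -0.0]
contact_force: [0.9, 0.5, 0.3]
gripper_width: 1.0
grasp_force: 0.0
```

```bash
python3 -c "
from h import *
go(.520,-.2715,.12,-104.5)"
```

```text
t 10.90 pos [0.502  0.0187 0.2036] yaw -28.4 F [0.9 0.5 0.3] w 1.000 | delta -0.2466 0.1540 0.0836 76.1
```

Request:
send_rows(deltas="-0.247 0.154 0.084 76;-0.247 0.154 0.084 76;-0.247 0.154 0.084 76;-0.247 0.154 0.084 76;-0.247 0.154 0.084 76")

```text
t: 11.4
eef_pos: [0.5194, -0.218, 0.1336]
tool_rot: [0.0, 0.986, 0.164, 0.0]
contact_force: [1.2, 0.6, -0.3]
gripper_width: 1.001
grasp_force: 0.0
```

```bash
python3 -c "
from h import *
go(.520,-.2715,.1,-104.5)"
```

```text
t 11.40 pos [ 0.5194 -0.218   0.1336] yaw -71.1 F [ 1.2  0.6 -0.3] w 1.001 | delta -0.0167 0.0508 0.0336 33.4
```

Request:
send_rows(deltas="-0.017 0.051 0.034 33.4;-0.017 0.051 0.034 33.4;-0.017 0.051 0.034 33.4;-0.017 0.051 0.034 33.4;-0.017 0.051 0.034 33.4")

```text
t: 11.9
eef_pos: [0.5201, -0.2697, 0.0997]
tool_rot: [0.0, 0.992, -0.124, -0.0]
contact_force: [0.5, -0.5, -0.1]
gripper_width: 0.999
grasp_force: 0.0
```

```bash
python3 -c "
from h import *
go(.520,-.2715,.015,-104.5)"
```

```text
t 11.90 pos [ 0.5201 -0.2697  0.0997] yaw -104.2 F [ 0.5 -0.5 -0.1] w 0.999 | delta 0.0003 0.0018 0.0847 0.3
```

Request:
send_rows(deltas="0 0.002 0.04 0;0 0.002 0.07 0;0 0.002 0.0847 0;0 0.002 0.0847 0")

```text
t: 12.3
eef_pos: [0.5184, -0.2709, 0.0135]
tool_rot: [-0.001, 0.993, -0.122, -0.002]
contact_force: [-0.2, -0.1, 0.7]
gripper_width: 0.997
grasp_force: 0.0
```

Request:
send_rows(deltas="0 0 0 0;0 0 0 0;0 0 0 0;0 0 0 0;0 0 0 0", claw=0.4, force=50)

```text
t: 12.8
eef_pos: [0.521, -0.2725, 0.0174]
tool_rot: [0.001, 0.992, -0.123, 0.002]
contact_force: [-0.7, -0.3, 5.6]
gripper_width: 0.627
grasp_force: 51.8
```

Request:
send_rows(deltas="0 0 -0.03 0;0 0 -0.08 0;0 0 -0.13 0;0 0 -0.17 0;0 0 -0.17 0")

```text
t: 13.3
eef_pos: [0.5232, -0.2735, 0.1927]
tool_rot: [0.002, 0.992, -0.123, 0.006]
contact_force: [1.6, -0.4, -3.1]
gripper_width: 0.626
grasp_force: 53.6
```

Run:
```python
from h import *
o=bot.get_obs()["eef_pos"]; print(o)
p=bot.read_camera("side"); k=bot.landmark_of(p,"practice_hand"); print(k[:1], bot.landmark_of(p,"wrist_grip")[:1])
p=bot.read_camera("top"); print(bot.landmark_of(p,"practice_hand")[:1])
# hand stays at -14.x: wrist = S+0.062*u
u=np.array([np.cos(np.radians(-14.5)),np.sin(np.radians(-14.5))]); t=S+.062*u; print(t); go(*t,.20,-104.5)
```

```text
[ 0.52317712 -0.27351287  0.19270117]
[{'xyz': [0.4616, -0.2567, 0.1734], 'confidence': 0.75}] [{'xyz': [0.5255, -0.2753, 0.1947], 'confidence': 0.55}]
[{'xyz': [0.4566, -0.252, 0.1727], 'confidence': 0.66}]
[0.56152515 0.06097644]
t 13.55 pos [ 0.5183 -0.2712  0.1837] yaw -104.2 F [ 0.4 -0.7 -3.3] w 0.624 | delta -0.0394 -0.3326 -0.0163 0.3
```

Request:
send_rows(deltas="-0.025 -0.05 -0.012 0;-0.025 -0.1 -0.012 0;-0.025 -0.15 -0.012 0;-0.025 -0.2 -0.012 0;-0.025 -0.24 -0.012 0")

```text
t: 14.05
eef_pos: [0.5534, -0.0305, 0.1958]
tool_rot: [0.0, 0.992, -0.123, -0.001]
contact_force: [0.5, -0.6, -2.9]
gripper_width: 0.627
grasp_force: 53.6
```

Request:
send_rows(deltas="0 -0.02 0 0;0 -0.02 0 0;0 -0.02 0 0;0 -0.02 0 0")

```text
t: 14.45
eef_pos: [0.5583, -0.0152, 0.1963]
tool_rot: [0.001, 0.992, -0.124, -0.001]
contact_force: [-0.2, -0.7, -1.9]
gripper_width: 0.625
grasp_force: 53.7
```

Run:
```python
from h import *
go(.5615,.061,.195,-104.5)
for n in("top","side"):
    p=bot.read_camera(n)
    o=bot.get_obs()["eef_pos"]; print(n,o)
    for q in("practice_hand","wrist_grip","park_hole","cross_hole","collar_seat"): print(q,[(np.round(k["xyz"],4),k["confidence"]) for k in bot.landmark_of(p,q)[:1]])
    allc=cloud(p,np.ones((480,640),bool))
    P=allc[(np.hypot(*(allc[:,:2]-S).T)<.02)&(allc[:,2]>.09)&(allc[:,2]<.15)]
    print("post",len(P),((P.max(0)+P.min(0))/2).round(4),(P.max(0)-P.min(0)).round(4))
    m=bot.masks_of(p,"practice_hand")[0]["mask"]; c=cloud(p,m); c=c[(c[:,2]>.15)]
    T=c[(c[:,0]<o[0]-.045)&(c[:,2]>.2)]; print("rim",len(T),((T.max(0)+T.min(0))/2).round(4),(T.max(0)-T.min(0)).round(4), T[:,0].min())
    if n=="top": save(p,"t6.png",(220,180,420,330),4)
```

```text
t 14.45 pos [ 0.5583 -0.0152  0.1963] yaw -104.3 F [-0.2 -0.7 -1.9] w 0.625 | delta -0.0157 -0.0747 0.0013 0.2
top [ 0.55841668 -0.01538357  0.19657115]
practice_hand []
wrist_grip []
park_hole [(array([0.4994, 0.0733, 0.1406]), 0.65)]
cross_hole [(array([0.4997, 0.0704, 0.1108]), 0.62)]
collar_seat [(array([0.5  , 0.076, 0.065]), 0.84)]
post 106 [0.5016 0.0761 0.1219] [0.0225 0.0229 0.049 ]Traceback (most recent call last):
  File "<stdin>", line 11, in <module>
    return umr_maximum(a, axis, None, out, keepdims, initial, where)
ValueError: zero-size array to reduction operation maximum which has no identity
```

Run:
```python
from h import *
for n in("top","side"):
    p=bot.read_camera(n)
    o=bot.get_obs()["eef_pos"]; print(n,o,yaw())
    allc=cloud(p,np.ones((480,640),bool))
    e=np.array([.498,.0])
    P=allc[(np.hypot(*(allc[:,:2]-S).T)<.02)&(allc[:,2]>.09)&(allc[:,2]<.15)]
    if len(P): print("post",len(P),((P.max(0)+P.min(0))/2).round(4),(P.max(0)-P.min(0)).round(4),P.max(0)[2])
    T=allc[(np.hypot(*(allc[:,:2]-e).T)<.03)&(allc[:,2]>.16)&(allc[:,2]<.24)]
    if len(T)>5:
        print("slv",len(T),T.min(0).round(4),T.max(0).round(4))
        R=T[T[:,2]>T[:,2].max()-.006]; c,r=cv2.minEnclosingCircle((R[:,:2]*1000).astype(np.float32)); print("ring",len(R),c,r)
    print([(np.round(k["xyz"],4),k["confidence"]) for k in bot.landmark_of(p,"practice_hand")[:1]])
    save(p,n+"6.png",(220,180,420,330) if n=="top" else (230,150,430,300),4)
a=cv2.imread("pics/top6.png");b=cv2.imread("pics/side6.png"); cv2.imwrite("pics/both6.png",cv2.resize(np.vstack([a,b]),(400,600)))
```

```text
top [ 0.55906764 -0.01392903  0.1973864 ] -104.2154552100887
post 107 [0.5016 0.0761 0.1189] [0.0226 0.0226 0.0536] 0.14567308973072302
[]
side [ 0.55907188 -0.01370524  0.19737003] -104.19179063675284
post 214 [0.5033 0.0808 0.1169] [0.0235 0.0227 0.0535] 0.14359694723846894
slv 360 [ 0.4824 -0.023   0.1801] [0.5251 0.027  0.2235]
ring 86 (502.6924743652344, 4.472304821014404) 22.575565338134766
[(array([0.5003, 0.0054, 0.1805]), 0.59)]
```

View pics/both6.png

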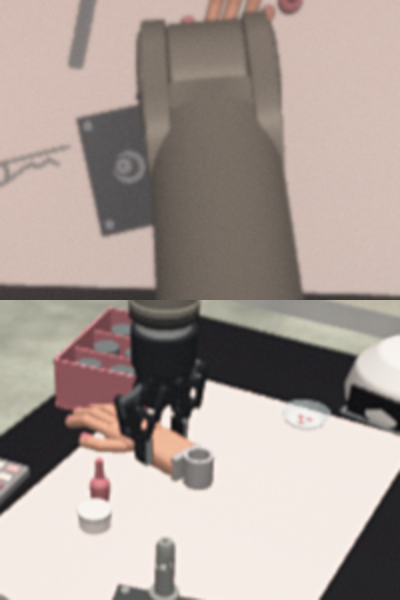

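Top half: the arm covers the hand, the post is visible at (128,165), and the clip lies flat at left, (0-70,165). Bottom half: the hand is held level, sleeve at (198,468), post at (165,560). I'll fit both cylinders in the side view so the calibration bias cancels.

Run:
```python
from h import *
from scipy.optimize import least_squares
p=bot.read_camera("side"); o=bot.get_obs()["eef_pos"]; print(o,yaw())
c=cloud(p,np.ones((480,640),bool))
def fit(q,r,c0):
    f=least_squares(lambda v:np.hypot(*(q-v).T)-r,c0,loss="soft_l1",f_scale=.001); return f.x,np.median(abs(f.fun)),len(q)
for lo,hi in((.08,.105),(.105,.13)):
    P=c[(np.hypot(*(c[:,:2]-S).T)<.025)&(c[:,2]>lo)&(c[:,2]<hi)]; print("post",fit(P[:,:2],.012,S))
e=np.array([.5,.004])
for lo,hi in((.184,.2),(.2,.216)):
    T=c[(np.hypot(*(c[:,:2]-e).T)<.024)&(c[:,2]>lo)&(c[:,2]<hi)&(c[:,0]<.508)]; d=T[:,:2]-e
    T=T[np.hypot(*d.T)>.013]; print("slv",fit(T[:,:2],.018,e),T[:,1].max(),T[:,0].min())
```

```text
[ 0.55911365 -0.0135989   0.19736948] -104.18499871750464
post (array([0.50376419, 0.07761648]), np.float64(0.0008112166578366229), 82)
post (array([0.5044458 , 0.07674336]), np.float64(0.0008521744071665598), 85)
slv (array([0.50094245, 0.0056781 ]), np.float64(0.0010089453834425562), 73) 0.02749253084390546 0.4821992505714137
slv (array([0.50144182, 0.00569804]), np.float64(0.0008177738749160154), 83) 0.026947512905207693 0.4824649603498531
```

```bash
python3 -c "
from h import *
go(.562,.0592,.197)"
```

```text
t 15.05 pos [ 0.5591 -0.0136  0.1974] yaw -104.2 F [ 0.6  0.6 -2. ] w 0.621 | delta -0.0150 -0.0713 0.0004 0.0
```

Request:
send_rows(deltas="-0.008 -0.035 0 0;-0.015 -0.0713 0 0;-0.015 -0.0713 0 0;-0.015 -0.0713 0.01 0;-0.015 -0.0713 0.02 0")

```text
t: 15.55
eef_pos: [0.562, 0.0582, 0.1766]
tool_rot: [0.0, 0.992, -0.124, 0.0]
contact_force: [-1.0, -1.1, -3.1]
gripper_width: 0.622
grasp_force: 53.7
```

Run:
```python
from h import *
from scipy.optimize import least_squares
go(.562,.0592,.197)
p=bot.read_camera("side"); o=bot.get_obs()["eef_pos"]; print(o,yaw())
c=cloud(p,np.ones((480,640),bool))
def fit(q,r,c0):
    f=least_squares(lambda v:np.hypot(*(q-v).T)-r,c0,loss="soft_l1",f_scale=.001); return f.x,np.median(abs(f.fun)),len(q)
P=c[(np.hypot(*(c[:,:2]-S).T)<.025)&(c[:,2]>.08)&(c[:,2]<.13)]; print("post",fit(P[:,:2],.012,S))
T=c[(np.hypot(*(c[:,:2]-S-[.002,0]).T)<.024)&(c[:,2]>.17)&(c[:,2]<.2)&(c[:,0]<.51)]; T=T[np.hypot(*(T[:,:2]-S-[.002,0]).T)>.013]
print("slv",fit(T[:,:2],.018,S),T[:,2].min())
save(p,"s7.png",(270,200,370,300),6)
```

```text
t 15.55 pos [0.562  0.0582 0.1766] yaw -104.2 F [-1.  -1.1 -3.1] w 0.622 | delta -0.0002 -0.0009 -0.0204 0.0
[0.56068505 0.05765081 0.17449457] -104.2687695222371
post (array([0.50426455, 0.0769029 ]), np.float64(0.0008675931120147185), 170)
slv (array([0.50416874, 0.07742408]), np.float64(0.0008556147618838973), 155) 0.17001154607789726
```

View pics/s7.png

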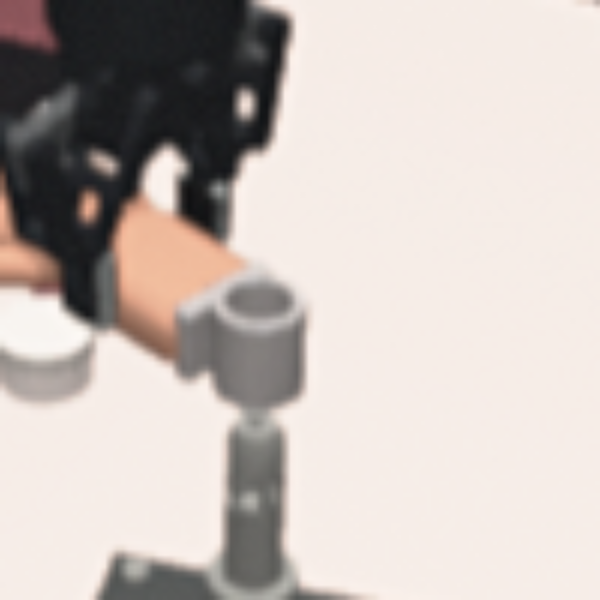

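The crop shows the sleeve at (258,345) right above the post tip at (255,425), and the fits agree to within 0.5 mm. I'll lower it.

Request:
send_rows(deltas="0 0 0.01 0;0 0 0.02 0;0 0 0.027 0;0 0 0.034 0;0 0 0.04 0")

```text
t: 16.1
eef_pos: [0.562, 0.0591, 0.1367]
tool_rot: [0.0, 0.992, -0.124, -0.0]
contact_force: [-0.4, 1.3, -3.6]
gripper_width: 0.625
grasp_force: 53.7
```

Request:
send_rows(deltas="0 0 0.01 0;0 0 0.02 0;0 0 0.03 0;0 0 0.04 0;0 0 0.048 0")

```text
t: 16.6
eef_pos: [0.5621, 0.059, 0.0884]
tool_rot: [0.0, 0.992, -0.123, -0.0]
contact_force: [0.6, -0.8, -2.2]
gripper_width: 0.62
grasp_force: 53.6
```

Request:
send_rows(deltas="0 0 0.003 0;0 0 0.006 0;0 0 0.008 0;0 0 0.009 0;0 0 0.009 0")

```text
t: 17.1
eef_pos: [0.5622, 0.0591, 0.0805]
tool_rot: [0.0, 0.992, -0.123, 0.0]
contact_force: [0.2, -2.2, -2.5]
gripper_width: 0.622
grasp_force: 53.4
```

Request:
send_rows(deltas="0 0 0.001 0;0 0 0.002 0;0 0 0.003 0;0 0 0.003 0")

```text
t: 17.5
eef_pos: [0.5629, 0.0598, 0.0783]
tool_rot: [-0.001, 0.992, -0.123, 0.001]
contact_force: [1.1, -1.8, 4.7]
gripper_width: 0.622
grasp_force: 51.1
```

Request:
send_rows(deltas="0 0 0 0;0 0 0 0;0 0 0 0;0 0 0 0;0 0 0 0", claw=1.0)

```text
t: 18.0
eef_pos: [0.5619, 0.0593, 0.0772]
tool_rot: [-0.0, 0.992, -0.123, -0.0]
contact_force: [0.6, 0.5, -0.3]
gripper_width: 1.002
grasp_force: 0.0
```

Request:
send_rows(deltas="0 0 -0.03 0;0 0 -0.08 0;0 0 -0.12 0;0 0 -0.14 0;0 0 -0.14 0")

```text
t: 18.5
eef_pos: [0.5641, 0.0596, 0.221]
tool_rot: [-0.001, 0.992, -0.124, 0.003]
contact_force: [-0.2, 0.3, -0.1]
gripper_width: 1.003
grasp_force: 0.0
```

Run:
```python
from h import *
p=bot.read_camera("side")
for q in("practice_hand","wrist_grip","cross_hole","clip","clip_loop","clip_home"): print(q,[(np.round(k["xyz"],4),k["confidence"]) for k in bot.landmark_of(p,q)[:1]])
x,y=.489,.245; go(x,y,.2,14.4)
c=cloud(p,np.ones((480,640),bool))
T=c[(np.hypot(*(c[:,:2]-S).T)<.024)&(c[:,2]>.1)]; print("h",np.histogram(T[:,2],np.arange(.1,.15,.004)))
```

```text
practice_hand [(array([0.5012, 0.0764, 0.0645]), 0.98)]
wrist_grip [(array([0.5621, 0.0595, 0.082 ]), 0.94)]
cross_hole [(array([0.5044, 0.0755, 0.114 ]), 0.78)]
clip [(array([0.5297, 0.1536, 0.0043]), 0.75)]
clip_loop [(array([0.4916, 0.2484, 0.0132]), 0.71)]
clip_home [(array([0.5141, 0.1962, 0.0044]), 0.59)]
t 18.85 pos [0.5613 0.0591 0.216 ] yaw -104.2 F [-0.3  0.4 -0.2] w 0.999 | delta -0.1156 -0.1625 0.0160 -118.6
h (array([38, 45, 11, 10, 18, 10, 13, 14, 20, 21, 26,  0]), array([0.1  , 0.104, 0.108, 0.112, 0.116, 0.12 , 0.124, 0.128, 0.132,
       0.136, 0.14 , 0.144, 0.148]))
```

Run:
```python
from h import *
for n in("top","side"):
    p=bot.read_camera(n)
    # project wire pixels to plane z=0.007 (loop) : use mask pixels, ray-plane z
    ms=bot.masks_of(p,"clip")[:3]
    for k in ms:
        v,u=np.nonzero(k["mask"]); 
        M=np.linalg.inv(p["camera_from_world"]); d=np.stack([(u-p["cx"])/p["fx"],-(v-p["cy"])/p["fy"],-np.ones(len(u))])
        D=(M[:3,:3]@d).T; o=M[:3,3]; s=(.006-o[2])/D[:,2]; w=o[:2]+s[:,None]*D[:,:2]
        if not(.1<np.median(w[:,1])<.3): continue
        a=np.radians(20); tx=np.array([-np.sin(a),np.cos(a)]);ty=np.array([np.cos(a),np.sin(a)])
        X=(w-[.489,.245])@tx; Y=(w-[.489,.245])@ty
        print(n,k["confidence"],len(u),"along",X.min().round(4),X.max().round(4))
        for lo in np.arange(-.1,.02,.01):
            s=(X>lo)&(X<lo+.01)
            if s.any(): print("%.3f n%d Y %.4f %.4f"%(lo+.005,s.sum(),Y[s].min(),Y[s].max()))
    if n=="top": save(p,"t8.png",(150,190,300,290),5)
```

```text
top 0.72 17 along -0.0162 -0.0083
-0.015 n15 Y -0.0121 0.0091
-0.005 n2 Y 0.0075 0.0099
side 0.7 223 along -0.0863 0.0148
-0.085 n3 Y 0.0062 0.0074
-0.075 n13 Y -0.0118 0.0095
-0.065 n18 Y -0.0078 0.0105
-0.055 n15 Y -0.0069 0.0109
-0.045 n15 Y -0.0052 0.0122
-0.035 n13 Y -0.0037 0.0132
-0.025 n23 Y -0.0083 0.0145
-0.015 n39 Y -0.0100 0.0160
-0.005 n32 Y -0.0122 0.0163
0.005 n37 Y -0.0128 0.0167
0.015 n15 Y -0.0080 0.0099
```

View pics/t8.png

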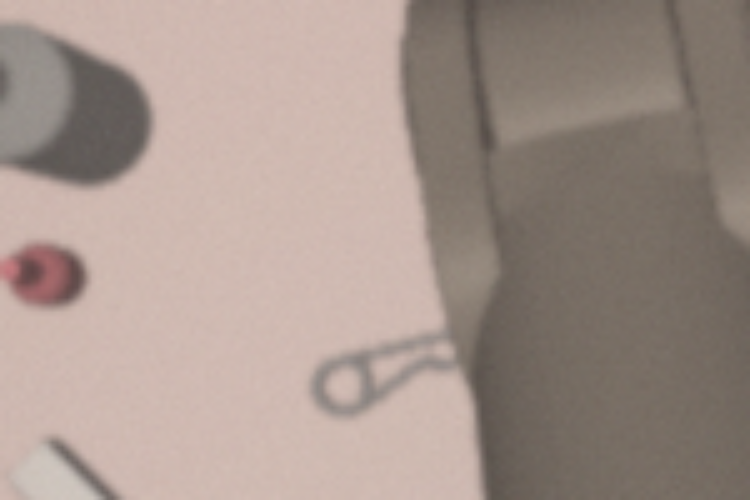

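The crop shows the clip's loop at (343,387) and its straight leg running up-right at about 103.5° in world. The side fit puts the loop centre at (0.4885, 0.246), where it was released.

Request:
send_rows(deltas="-0.115 -0.16 0 -118;-0.115 -0.16 0 -118;-0.115 -0.16 0 -118;-0.115 -0.16 0 -118;-0.115 -0.16 0 -118", claw=0.6)

```text
t: 19.55
eef_pos: [0.4861, 0.2505, 0.2178]
tool_rot: [-0.002, 0.966, 0.257, 0.0]
contact_force: [-0.6, 0.2, 0.7]
gripper_width: 0.598
grasp_force: 0.0
```

```bash
python3 -c "
from h import *
go(.4883,.246,.1,13.5)"
```

```text
t 19.55 pos [0.4861 0.2505 0.2178] yaw -60.2 F [-0.6  0.2  0.7] w 0.598 | delta -0.0003 0.0051 0.1178 -73.7
```

Request:
send_rows(deltas="0 0.004 0.02 -43;0 0.004 0.04 -43;0 0.004 0.06 -43;0 0.004 0.08 -43;0 0.004 0.08 -43")

```text
t: 20.05
eef_pos: [0.49, 0.238, 0.1345]
tool_rot: [-0.0, 0.808, 0.589, -0.002]
contact_force: [-0.1, -0.2, -0.8]
gripper_width: 0.599
grasp_force: 0.0
```

```bash
python3 -c "
from h import *
go(.4883,.246,.06,13.5)"
```

```text
t 20.05 pos [0.49   0.238  0.1345] yaw -17.9 F [-0.1 -0.2 -0.8] w 0.599 | delta 0.0071 -0.0041 0.0745 -31.4
```

Request:
send_rows(deltas="0 0 0.03 -31.4;0 0 0.07 -31.4;0 0 0.07 -31.4;0 0 0.07 -31.4;0 0 0.07 -31.4")

```text
t: 20.55
eef_pos: [0.4916, 0.2389, 0.0668]
tool_rot: [-0.0, 0.621, 0.784, -0.0]
contact_force: [-0.3, 0.9, -0.6]
gripper_width: 0.601
grasp_force: 0.0
```

Request:
send_rows(deltas="0 0 0 0;0 0 0 0")

```text
t: 20.75
eef_pos: [0.4919, 0.239, 0.0676]
tool_rot: [0.0, 0.622, 0.783, 0.0]
contact_force: [0.8, 0.4, 0.7]
gripper_width: 0.604
grasp_force: 0.0
```

```bash
python3 -c "
from h import *
go(.4883,.246,.011,13.5)"
```

```text
t 20.75 pos [0.4919 0.239  0.0676] yaw 13.0 F [0.8 0.4 0.7] w 0.604 | delta 0.0076 -0.0019 0.0566 -0.5
```

Request:
send_rows(deltas="0.0075 -0.002 0.02 -0.5;0.0075 -0.002 0.045 -0.5;0.0075 -0.002 0.056 -0.5;0.0075 -0.002 0.056 -0.5;0.0075 -0.002 0.056 -0.5")

```text
t: 21.25
eef_pos: [0.4883, 0.246, 0.0118]
tool_rot: [0.0, 0.618, 0.786, 0.0]
contact_force: [-0.1, 0.3, -0.1]
gripper_width: 0.599
grasp_force: 0.0
```

Request:
send_rows(deltas="0 0 0 0;0 0 0 0;0 0 0 0;0 0 0 0;0 0 0 0", claw=0.15, force=60)

```text
t: 21.75
eef_pos: [0.4889, 0.2463, 0.0126]
tool_rot: [0.001, 0.618, 0.786, 0.001]
contact_force: [-0.7, -0.6, 6.1]
gripper_width: 0.307
grasp_force: 58.7
```

Request:
send_rows(deltas="0 0 -0.02 0;0 0 -0.05 0;0 0 -0.1 0;0 0 -0.13 0;0 0 -0.13 0")

```text
t: 22.25
eef_pos: [0.4906, 0.2476, 0.1463]
tool_rot: [0.002, 0.618, 0.786, 0.004]
contact_force: [0.4, 0.4, -1.2]
gripper_width: 0.303
grasp_force: 59.3
```

Run:
```python
from h import *
x,y=st(0.012,.096+.03); go(x,y,.14,14.4)
for n in("side","top"):
    p=bot.read_camera(n); print(n,bot.get_obs()["eef_pos"])
    for q in("clip","clip_home","clip_loop","cross_hole"): print(q,[(np.round(k["xyz"],4),k["confidence"]) for k in bot.landmark_of(p,q)[:1]])
    if n=="side": save(p,"s9.png",(200,200,360,320),5)
```

```text
t 22.25 pos [0.4906 0.2476 0.1463] yaw 13.6 F [ 0.4  0.4 -1.2] w 0.303 | delta -0.0427 -0.0195 0.0063 -0.8
side [0.48941534 0.24652144 0.14386821]
clip []
clip_home [(array([ 5.06e-01,  7.78e-02, -5.00e-04]), 0.5)]
clip_loop [(array([0.4907, 0.2463, 0.143 ]), 0.41)]
cross_hole [(array([0.5038, 0.0741, 0.1104]), 0.76)]
top [0.48718214 0.24525139 0.1399718 ]
clip [(array([0.5221, 0.1511, 0.1305]), 0.58)]
clip_home [(array([0.5193, 0.1933, 0.1336]), 0.64)]
clip_loop [(array([0.4878, 0.2379, 0.131 ]), 0.51)]
cross_hole [(array([0.5023, 0.0727, 0.1117]), 0.77)]
```

View pics/s9.png

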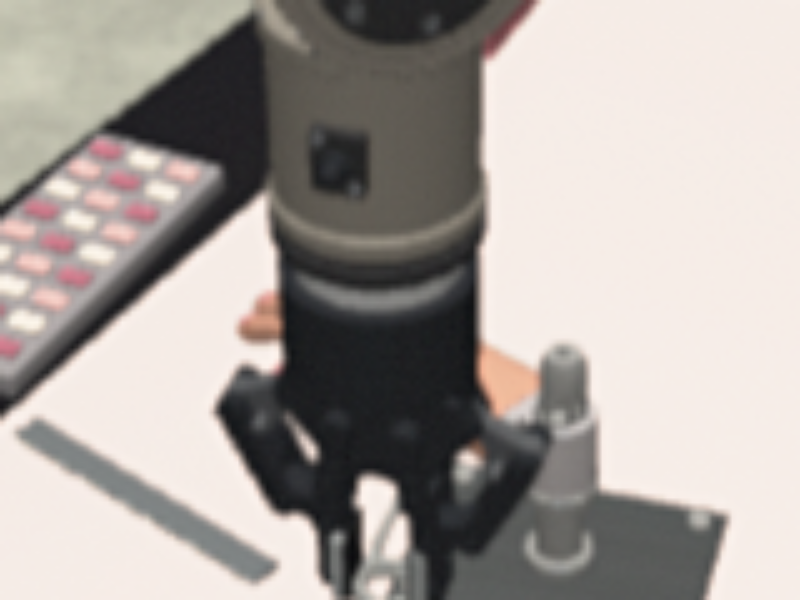

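The crop shows the clip held by its loop at (380,585), and the hand seated on the stand with the post standing out above the sleeve at (565,390). That was one view more than the ten allowed, so from here I work by numbers only.

Run:
```python
from h import *
x,y=st(-.012,.098+.035); print(x,y); go(x,y,.122,14.4)
```

```text
0.4568012470735307 0.20233728178412969
t 22.75 pos [0.4876 0.2458 0.1406] yaw 13.7 F [ 0.8 -0.  -0.8] w 0.306 | delta -0.0349 -0.0402 0.0186 -0.7
```

Request:
send_rows(deltas="-0.01 -0.04 0.01 -0.7;-0.035 -0.04 0.0185 -0.7;-0.035 -0.04 0.0185 -0.7;-0.035 -0.04 0.0185 -0.7;-0.035 -0.04 0.0185 -0.7")

```text
t: 23.25
eef_pos: [0.4578, 0.2035, 0.1232]
tool_rot: [-0.0, 0.613, 0.79, 0.001]
contact_force: [-0.4, 0.5, -0.2]
gripper_width: 0.306
grasp_force: 59.3
```

```bash
cat > m.py <<'E'
from h import *
x,y=st(-.012,.131); go(x,y,.122,14.4)
R=np.array([[np.cos(A),np.sin(A)],[-np.sin(A),np.cos(A)]])
for n in("top","side"):
    p=bot.read_camera(n)
    for q in("clip","clip_home","cross_hole","park_hole"): print(n,q,[(np.r_[R@(np.array(k["xyz"])[:2]-S),k["xyz"][2]].round(4),round(k["confidence"],2)) for k in bot.landmark_of(p,q)[:2]])
    c=cloud(p,np.ones((480,640),bool)); s=(c[:,:2]-S)@R.T
    k=(s[:,1]>.014)&(s[:,1]<.11)&(abs(s[:,0])<.035)&(c[:,2]>.095)&(c[:,2]<.135)
    for lo in np.arange(.01,.11,.01):
        j=k&(s[:,1]>lo)&(s[:,1]<lo+.01)
        if j.any():
            L=j&(s[:,0]>s[j,0].max()-.004); print(n,"%.3f"%(lo+.005),j.sum(),"x",np.sort(s[j,0])[[0,-1]].round(4),"leg",s[L,0].mean().round(4),c[L,2].mean().round(4))
    P=(np.hypot(*s.T)<.016)&(c[:,2]>.118)&(c[:,2]<.15); 
    if P.any(): print("post",((s[P].max(0)+s[P].min(0))/2).round(4),c[P,2].max())
E
python3 m.py
```

```text
t 23.25 pos [0.4578 0.2035 0.1232] yaw 14.4 F [-0.4  0.5 -0.2] w 0.306 | delta -0.0028 -0.0013 0.0012 -0.0
top clip [(array([0.0017, 0.0351, 0.112 ]), 0.61)]
top clip_home [(array([0.0062, 0.0778, 0.115 ]), 0.73)]
top cross_hole [(array([-0.0021, -0.0046,  0.1088]), 0.74)]
top park_hole [(array([-0.0003, -0.0034,  0.1384]), 0.91)]
top 0.015 7 x [-0.0055  0.0061] leg 0.005 0.1038
top 0.035 2 x [0.0041 0.0047] leg 0.0044 0.1124
top 0.045 10 x [0.0011 0.0055] leg 0.0035 0.1143
top 0.055 18 x [-0.017   0.0053] leg 0.0034 0.1166
top 0.065 22 x [-0.0134  0.0051] leg 0.0031 0.1161
top 0.075 21 x [-0.0143  0.0049] leg 0.0028 0.1179
top 0.085 21 x [-0.0133  0.0047] leg 0.0026 0.1177
top 0.095 20 x [-0.0124  0.0038] leg 0.0017 0.1174
top 0.105 22 x [-0.0188  0.0036] leg 0.0016 0.1178
post [ 0.0001 -0.0001] 0.14532512246333074
side clip []
side clip_home [(array([0.0018, 0.0769, 0.1149]), 0.65), (array([ 0.0031, -0.0007,  0.0651]), 0.5)]
side cross_hole [(array([-0.0022,  0.0013,  0.063 ]), 0.66), (array([-0.1032, -0.5391,  0.0039]), 0.24)]
side park_hole []
side 0.065 1 x [0.0032 0.0032] leg 0.0032 0.1145
side 0.075 5 x [0.002  0.0054] leg 0.0037 0.1164
side 0.085 9 x [0.0016 0.0049] leg 0.0034 0.1168
side 0.095 12 x [-0.0086  0.0059] leg 0.0037 0.1175
side 0.105 14 x [-0.014   0.0052] leg 0.003 0.1186
```

Request:
send_rows(deltas="0 0 0 2;-0.005 0 0 2;-0.012 0 0 2;-0.012 0 0 2", claw=0.1, force=80)

```text
t: 24.15
eef_pos: [0.4607, 0.1892, 0.1227]
tool_rot: [0.0, 0.627, 0.779, -0.0]
contact_force: [0.3, -0.0, -1.0]
gripper_width: 0.295
grasp_force: 79.3
```

```bash
python3 m.py | grep -v side
```

```text
t 24.15 pos [0.4607 0.1892 0.1227] yaw 12.3 F [ 0.3 -0.  -1. ] w 0.295 | delta 0.0117 -0.0009 0.0007 -2.1
top clip [(array([-0.0032,  0.0195,  0.1126]), 0.66), (array([ 0.1857,  0.2582, -0.001 ]), 0.64)]
top clip_home [(array([0.003 , 0.0596, 0.1169]), 0.45), (array([-0.0025,  0.0006,  0.0662]), 0.36)]
top cross_hole [(array([-0.0015, -0.005 ,  0.1101]), 0.75)]
top park_hole [(array([-0.    , -0.0026,  0.1379]), 0.93), (array([-0.0027,  0.02  ,  0.1121]), 0.6)]
top 0.015 7 x [-0.0056  0.006 ] leg 0.0048 0.1076
top 0.025 8 x [-0.0027  0.0016] leg -0.0005 0.1155
top 0.035 11 x [-0.0183  0.0019] leg -0.0 0.1157
top 0.045 25 x [-0.0205  0.0016] leg -0.0004 0.1148
top 0.055 21 x [-0.0166  0.0015] leg -0.0004 0.1146
top 0.065 22 x [-0.0176  0.0018] leg -0.0001 0.1167
top 0.075 23 x [-0.0157  0.0015] leg -0.0004 0.1165
top 0.085 22 x [-0.0183  0.0018] leg -0.0001 0.1182
top 0.095 22 x [-0.0229  0.0015] leg -0.0005 0.1183
top 0.105 26 x [-0.0318  0.0013] leg -0.0005 0.1186
post [0.0001 0.    ] 0.14564826444543755
```

Request:
send_rows(deltas="0 0.0005 0.001 0;-0.006 0.0007 0.001 0;-0.012 0.001 0.001 0;-0.018 0.0012 0.0012 0;-0.018 0.0012 0.0012 0")

```text
t: 25.15
eef_pos: [0.4657, 0.1719, 0.1214]
tool_rot: [0.0, 0.628, 0.779, -0.0]
contact_force: [-0.3, -0.3, -0.6]
gripper_width: 0.297
grasp_force: 79.3
```

Request:
send_rows(deltas="-0.004 0.0002 0 0;-0.008 0.0003 0.0002 0;-0.012 0.0005 0.0003 0;-0.012 0.0005 0.0003 0")

```text
t: 25.55
eef_pos: [0.4686, 0.1611, 0.1212]
tool_rot: [0.0, 0.627, 0.779, -0.0]
contact_force: [-0.2, 0.3, 0.0]
gripper_width: 0.296
grasp_force: 79.4
```

```bash
python3 m.py; python3 -c "
from h import *
print(bot.get_obs()['contact_force'],bot.get_obs()['torque'])"
```

```text
t 25.55 pos [0.4686 0.1611 0.1212] yaw 12.3 F [-0.2  0.3  0. ] w 0.296 | delta 0.0408 -0.0026 -0.0008 -2.1
top clip [(array([-0.0017, -0.0118,  0.1088]), 0.64)]
top clip_home [(array([0.0069, 0.0296, 0.1143]), 0.5), (array([0.2207, 0.0079, 0.0051]), 0.47)]
top cross_hole [(array([-0.0013, -0.0051,  0.1109]), 0.86)]
top park_hole [(array([-1.000e-04, -3.400e-03,  1.386e-01]), 0.78)]
top 0.015 20 x [-0.0172  0.0083] leg 0.0072 0.1031
top 0.025 23 x [-0.016   0.0021] leg 0.0003 0.1132
top 0.035 20 x [-0.0171  0.0027] leg 0.001 0.1148
top 0.045 23 x [-0.0134  0.0022] leg 0.0003 0.1148
top 0.055 19 x [-0.0165  0.0019] leg 0.0001 0.1153
top 0.065 21 x [-0.0211  0.0026] leg 0.0006 0.1148
top 0.075 8 x [-0.024   0.0006] leg -0.001 0.1137
post [0. 0.] 0.14650540751315866
side clip [(array([ 0.1179,  0.2943, -0.0019]), 0.37)]
side clip_home [(array([-0.0006,  0.0331,  0.1123]), 0.42)]
side cross_hole []
side park_hole [(array([0.2201, 0.0039, 0.0013]), 0.6), (array([-0.0092,  0.0935,  0.119 ]), 0.18)]
side 0.015 8 x [0.0031 0.0157] leg 0.0139 0.1029
side 0.025 3 x [0.0026 0.0037] leg 0.003 0.114
side 0.035 5 x [0.0004 0.0039] leg 0.0021 0.1147
side 0.045 10 x [-0.0075  0.0043] leg 0.0023 0.1153
side 0.055 9 x [-0.0097  0.0042] leg 0.0029 0.1152
side 0.065 10 x [-0.0116  0.0043] leg 0.0022 0.1156
side 0.075 24 x [-0.0148  0.004 ] leg 0.0026 0.1169
side 0.085 22 x [-0.0349  0.0039] leg 0.002 0.1216
side 0.095 40 x [-0.0347  0.016 ] leg 0.0145 0.1273
side 0.105 87 x [-0.0322  0.0128] leg 0.0104 0.1257
[-1.15718957 -0.07361273 -1.1953945 ] [ 0.06646714  0.00041384 -0.04857325]
```

Request:
send_rows(deltas="-0.004 0.0001 0.0001 0;-0.008 0.0003 0.0003 0;-0.012 0.0004 0.0004 0;-0.015 0.0005 0.0005 0;-0.015 0.0005 0.0005 0")

```text
t: 26.55
eef_pos: [0.4714, 0.1484, 0.1208]
tool_rot: [-0.001, 0.627, 0.779, 0.0]
contact_force: [-3.2, 4.1, 0.1]
gripper_width: 0.294
grasp_force: 79.6
```

Request:
send_rows(deltas="-0.003 0.0001 0.0001 0;-0.006 0.0002 0.0002 0;-0.009 0.0003 0.0003 0;-0.011 0.0004 0.0003 0;-0.011 0.0004 0.0003 0")

```text
t: 27.05
eef_pos: [0.4744, 0.1346, 0.12]
tool_rot: [0.0, 0.627, 0.779, -0.002]
contact_force: [-2.5, -4.7, -1.0]
gripper_width: 0.296
grasp_force: 79.4
```

```bash
python3 m.py
```

```text
t 27.05 pos [0.4744 0.1346 0.12  ] yaw 12.3 F [-2.5 -4.7 -1. ] w 0.296 | delta 0.0679 -0.0027 -0.0020 -2.1
top clip [(array([-0.0018, -0.0379,  0.1097]), 0.53)]
top clip_home [(array([0.2186, 0.0061, 0.0066]), 0.6), (array([0.0047, 0.0014, 0.1134]), 0.43)]
top cross_hole [(array([-0.001 , -0.0062,  0.1139]), 0.64)]
top park_hole [(array([ 0.0025, -0.0018,  0.1347]), 0.89)]
top 0.015 17 x [-0.0172  0.0082] leg 0.0071 0.1053
top 0.025 21 x [-0.0169  0.0012] leg -0.001 0.1139
top 0.035 19 x [-0.021   0.0009] leg -0.0011 0.1147
top 0.045 7 x [-0.0226  0.0007] leg -0.0004 0.115
post [-0.0021  0.    ] 0.14577362903543212
side clip []
side clip_home [(array([-0.0025,  0.0068,  0.1146]), 0.41)]
side cross_hole [(array([-0.0002, -0.0049,  0.1126]), 0.83), (array([-0.0005,  0.0002, -0.0012]), 0.57)]
side park_hole [(array([ 0.0003, -0.0028,  0.1427]), 0.81)]
side 0.015 27 x [-0.0088  0.0104] leg 0.0093 0.103
side 0.025 9 x [-0.0118  0.0033] leg 0.001 0.114
side 0.035 8 x [-0.013   0.0039] leg 0.0022 0.1142
side 0.045 14 x [-0.0146  0.0035] leg 0.0017 0.1143
side 0.055 29 x [-0.0155  0.0028] leg 0.0012 0.1198
side 0.065 26 x [-0.033   0.0153] leg 0.0146 0.124
side 0.075 104 x [-0.0344  0.0146] leg 0.0127 0.1268
post [0.0061 0.0093] 0.13174270591596082
```

Request:
send_rows(deltas="-0.001 0 0 0;-0.002 0 0 0;-0.003 0 0 0;-0.003 0 0 0")

```text
t: 27.95
eef_pos: [0.4749, 0.1338, 0.1203]
tool_rot: [-0.0, 0.627, 0.779, -0.0]
contact_force: [-5.0, -1.5, -1.4]
gripper_width: 0.3
grasp_force: 79.5
```

```bash
python3 m.py | egrep "t 2|clip |home|leg"
python3 - <<'E'
from h import *
R=np.array([[np.cos(A),np.sin(A)],[-np.sin(A),np.cos(A)]])
for n in("top","side"):
    p=bot.read_camera(n); c=cloud(p,np.ones((480,640),bool)); s=(c[:,:2]-S)@R.T
    k=(c[:,2]>.1065)&(c[:,2]<.12)&(abs(s[:,0])<.006)&(s[:,1]<-.0145)&(s[:,1]>-.07)
    print(n,k.sum(),s[k,1].min() if k.any() else 0,np.sort(s[k,1])[:6].round(4))
o=bot.get_obs(); print(R@(o["eef_pos"][:2]-S),o["contact_force"])
E
```

```text
t 27.95 pos [0.4749 0.1338 0.1203] yaw 12.4 F [-5.  -1.5 -1.4] w 0.300 | delta 0.0688 -0.0029 -0.0017 -2.0
top clip [(array([-0.0019, -0.0394,  0.1092]), 0.65)]
top clip_home [(array([0.0022, 0.0015, 0.1132]), 0.52)]
top 0.015 18 x [-0.0171  0.0082] leg 0.0071 0.1052
top 0.025 21 x [-0.0169  0.0013] leg -0.0008 0.1143
top 0.035 19 x [-0.021   0.0014] leg -0.0005 0.1147
top 0.045 4 x [-0.0226  0.0003] leg -0.0009 0.1133
side clip [(array([-0.0026, -0.0017,  0.1467]), 0.65)]
side clip_home [(array([0.0003, 0.0024, 0.113 ]), 0.65)]
side 0.015 30 x [-0.0066  0.011 ] leg 0.0095 0.1023
side 0.025 11 x [-0.0115  0.004 ] leg 0.0017 0.1124
side 0.035 8 x [-0.013   0.0036] leg 0.001 0.1135
side 0.045 18 x [-0.0146  0.0031] leg 0.0017 0.1161
side 0.055 26 x [-0.0153  0.0042] leg 0.0027 0.1249
side 0.065 34 x [-0.033   0.0153] leg 0.0136 0.1278
side 0.075 93 x [-0.0343  0.0147] leg 0.0139 0.1252
top 20 -0.035086368081655474 [-0.0351 -0.0329 -0.0325 -0.0307 -0.0305 -0.0285]
side 0 0 []
[-0.01130873  0.06192421] [-4.43387735 -1.70322939 -1.7069254 ]
```

Request:
send_rows(deltas="-0.001 0 0 0;-0.002 0 0 0;-0.002 0 0 0;-0.002 0 0 0")

```text
t: 28.95
eef_pos: [0.4761, 0.1316, 0.1205]
tool_rot: [0.0, 0.627, 0.779, 0.0]
contact_force: [-4.4, -0.8, -1.5]
gripper_width: 0.294
grasp_force: 79.4
```

```bash
cat > k.py <<'E'
from h import *
R=np.array([[np.cos(A),np.sin(A)],[-np.sin(A),np.cos(A)]])
for n in("top","side"):
    p=bot.read_camera(n)
    for q in("clip","clip_home","clip_loop","practice_hand"): print(n,q,[(np.r_[R@(np.array(k["xyz"])[:2]-S),k["xyz"][2]].round(4),round(k["confidence"],2)) for k in bot.landmark_of(p,q)[:1]])
    c=cloud(p,np.ones((480,640),bool)); s=(c[:,:2]-S)@R.T
    k=(c[:,2]>.1065)&(c[:,2]<.12)&(abs(s[:,0])<.006)&(s[:,1]<-.0145)&(s[:,1]>-.07)
    print(n,k.sum(),np.sort(s[k,1])[:6].round(4))
    k=(c[:,2]>.1065)&(c[:,2]<.122)&(abs(s[:,0]+.012)<.025)&(s[:,1]>.03)&(s[:,1]<.09)
    print("loop end",np.sort(s[k,1])[-6:].round(4))
    for lo in np.arange(-.03,.07,.006):
        j=(c[:,2]>.1065)&(c[:,2]<.122)&(s[:,0]>-.03)&(s[:,0]<-.0125)&(s[:,1]>lo)&(s[:,1]<lo+.006)
        if j.any(): print("  bent %.3f"%(lo+.003),j.sum(),s[j,0].mean().round(4),c[j,2].mean().round(4))
o=bot.get_obs(); print(o["t"],R@(o["eef_pos"][:2]-S),o["eef_pos"][2],R@o["contact_force"][:2])
E
python3 k.py
```

```text
top clip [(array([-0.0011, -0.0013,  0.1388]), 0.66)]
top clip_home [(array([0.0037, 0.0031, 0.1154]), 0.44)]
top clip_loop [(array([-0.0134,  0.0537,  0.1133]), 0.69)]
top practice_hand [(array([-0.0018,  0.004 ,  0.0665]), 0.77)]
top 20 [-0.0374 -0.0352 -0.033  -0.0325 -0.0308 -0.0301]
loop end [0.0354 0.0372 0.0373 0.0379 0.0379 0.038 ]
  bent -0.021 2 -0.0213 0.1119
  bent -0.015 8 -0.0182 0.1123
  bent -0.009 6 -0.0145 0.112
  bent -0.003 5 -0.0151 0.1124
  bent 0.003 7 -0.0159 0.1124
  bent 0.009 6 -0.0149 0.1143
  bent 0.015 1 -0.0129 0.1154
  bent 0.021 4 -0.014 0.1147
  bent 0.027 6 -0.0148 0.1154
  bent 0.033 7 -0.0176 0.1163
  bent 0.039 3 -0.0188 0.1137
side clip []
side clip_home [(array([0.0007, 0.0025, 0.1099]), 0.56)]
side clip_loop [(array([-0.0097,  0.0582,  0.1194]), 0.39)]
side practice_hand [(array([-0.0004,  0.0032,  0.0669]), 0.65)]
side 0 []
loop end [0.0732 0.0732 0.0734 0.0735 0.0739 0.0766]
  bent 0.045 2 -0.0136 0.1172
  bent 0.051 2 -0.0145 0.1142
  bent 0.063 2 -0.0173 0.118
  bent 0.069 17 -0.0202 0.1159
29.45 [-0.01090891  0.059747  ] 0.12053605454509551 [-3.01464134 -0.37028278]
```

Request:
send_rows(deltas="-0.001 0 0 0;-0.002 0 0 0;-0.002 0 0 0;-0.002 0 0 0")

```text
t: 29.85
eef_pos: [0.4768, 0.1299, 0.1206]
tool_rot: [0.0, 0.627, 0.779, 0.0]
contact_force: [-1.8, 0.1, -2.5]
gripper_width: 0.296
grasp_force: 79.4
```

```bash
python3 k.py | grep -v practice
```

```text
top clip [(array([ 0.0006, -0.0398,  0.1071]), 0.41)]
top clip_home [(array([0.1864, 0.2597, 0.0028]), 0.54)]
top clip_loop [(array([-0.0122,  0.0541,  0.1118]), 0.68)]
top 25 [-0.04   -0.0379 -0.0373 -0.0356 -0.0352 -0.0334]
loop end [0.0336 0.034  0.0348 0.0352 0.0353 0.0361]
  bent -0.021 5 -0.0186 0.1119
  bent -0.015 6 -0.0167 0.1132
  bent -0.009 4 -0.0138 0.1114
  bent -0.003 5 -0.0151 0.1131
  bent 0.003 8 -0.0155 0.1127
  bent 0.009 4 -0.0145 0.1139
  bent 0.015 1 -0.0128 0.1133
  bent 0.021 4 -0.014 0.1144
  bent 0.027 7 -0.0149 0.1154
  bent 0.033 6 -0.0179 0.1142
side clip [(array([0.1837, 0.2613, 0.0011]), 0.63)]
side clip_home [(array([-0.0027,  0.0013,  0.1121]), 0.53)]
side clip_loop [(array([-0.0096,  0.0578,  0.1167]), 0.43)]
side 0 []
loop end [0.0712 0.0715 0.0715 0.072  0.0725 0.073 ]
  bent 0.045 3 -0.0136 0.1132
  bent 0.051 1 -0.0142 0.1179
  bent 0.063 5 -0.0206 0.1172
  bent 0.069 18 -0.0181 0.1166
30.35 [-0.01077363  0.05789993] 0.12063182653936066 [-1.07521992  0.07777541]
```

Request:
send_rows(deltas="-0.0005 0 0 0;-0.001 0 0 0;-0.0015 0 0 0;-0.0015 0 0 0")

```text
t: 30.75
eef_pos: [0.477, 0.1285, 0.1206]
tool_rot: [0.0, 0.627, 0.779, 0.0]
contact_force: [-1.7, 0.8, -3.7]
gripper_width: 0.293
grasp_force: 79.4
```

```bash
python3 k.py | grep -v practice
```

```text
top clip [(array([-0.0006, -0.0442,  0.1088]), 0.57)]
top clip_home [(array([ 0.0037, -0.0025,  0.1127]), 0.65)]
top clip_loop [(array([-0.0137,  0.0513,  0.1138]), 0.65)]
top 28 [-0.04   -0.0379 -0.0373 -0.0356 -0.035  -0.0335]
loop end [0.0322 0.0325 0.0331 0.0332 0.0334 0.0351]
  bent -0.021 7 -0.0169 0.1116
  bent -0.015 4 -0.0149 0.1125
  bent -0.009 3 -0.0138 0.1112
  bent -0.003 4 -0.0146 0.1134
  bent 0.003 5 -0.0143 0.1148
  bent 0.009 2 -0.0141 0.1138
  bent 0.015 1 -0.0127 0.1098
  bent 0.021 4 -0.014 0.1161
  bent 0.027 6 -0.0161 0.1143
  bent 0.033 5 -0.0176 0.1148
side clip [(array([0.1837, 0.2617, 0.0021]), 0.26)]
side clip_home [(array([ 0.0015, -0.0014,  0.1143]), 0.41)]
side clip_loop [(array([-0.0125,  0.0556,  0.1195]), 0.4)]
side 0 []
loop end [0.0699 0.0701 0.0703 0.0706 0.0706 0.0706]
  bent 0.033 1 -0.0127 0.1135
  bent 0.039 1 -0.0149 0.1187
  bent 0.045 6 -0.0142 0.1161
  bent 0.051 1 -0.0166 0.1187
  bent 0.063 6 -0.0186 0.1148
  bent 0.069 21 -0.0205 0.1177
31.25 [-0.01090914  0.05642339] 0.12060107519412587 [-0.13950231  0.8827885 ]
```

Request:
send_rows(deltas="0 0 0.001 0;0 0 0.001 0;0 0 0.001 0;0 0 0.001 0;0 0 0.001 0", claw=0.6)

```text
t: 31.75
eef_pos: [0.4768, 0.1283, 0.1196]
tool_rot: [0.0, 0.627, 0.779, 0.0]
contact_force: [0.6, 0.7, -0.5]
gripper_width: 0.603
grasp_force: 0.0
```

Request:
send_rows(deltas="0 0 -0.02 0;0 0 -0.05 0;0 0 -0.1 0;0.03 0 -0.14 0;0.08 0 -0.14 0")

```text
t: 32.25
eef_pos: [0.4636, 0.2058, 0.2651]
tool_rot: [0.003, 0.63, 0.777, 0.004]
contact_force: [1.3, 0.5, -0.2]
gripper_width: 0.602
grasp_force: 0.0
```

```bash
python3 k.py
```

```text
top clip [(array([-0.0014, -0.0412,  0.1148]), 0.56)]
top clip_home [(array([ 0.0049, -0.0021,  0.1119]), 0.76)]
top clip_loop [(array([-0.0116,  0.0521,  0.1017]), 0.8)]
top practice_hand [(array([-0.0032,  0.0019,  0.0656]), 0.83)]
top 24 [-0.0403 -0.0398 -0.0376 -0.0352 -0.0337 -0.0331]
loop end [0.0655 0.0659 0.067  0.0675 0.0677 0.0681]
  bent -0.021 6 -0.0182 0.115
  bent -0.015 5 -0.0153 0.1135
  bent -0.009 4 -0.0139 0.1148
  bent -0.003 4 -0.0147 0.1145
  bent 0.003 5 -0.0143 0.111
  bent 0.009 3 -0.0137 0.1104
  bent 0.015 1 -0.0128 0.1116
  bent 0.021 4 -0.0138 0.109
  bent 0.027 4 -0.0155 0.1108
  bent 0.033 5 -0.0176 0.1089
  bent 0.039 7 -0.0187 0.1098
  bent 0.045 8 -0.0182 0.1104
  bent 0.051 6 -0.0233 0.1084
  bent 0.057 4 -0.0229 0.1086
  bent 0.063 5 -0.0215 0.1082
  bent 0.069 1 -0.0144 0.1071
side clip [(array([ 0.0012, -0.0437,  0.116 ]), 0.49)]
side clip_home [(array([-0.0019, -0.0027,  0.112 ]), 0.6)]
side clip_loop [(array([-0.0113,  0.056 ,  0.1081]), 0.74)]
side practice_hand [(array([-0.0003, -0.0012,  0.0644]), 0.9)]
side 0 []
loop end [0.0658 0.0663 0.0666 0.0677 0.0683 0.0702]
  bent -0.021 5 -0.0166 0.1143
  bent -0.015 4 -0.0136 0.1146
  bent -0.003 2 -0.0135 0.1102
  bent 0.003 2 -0.0138 0.1106
  bent 0.009 1 -0.0136 0.111
  bent 0.021 1 -0.0129 0.1087
  bent 0.027 1 -0.0143 0.1111
  bent 0.033 4 -0.0146 0.1094
  bent 0.039 5 -0.0149 0.1083
  bent 0.045 6 -0.0173 0.1094
  bent 0.051 3 -0.0211 0.1079
  bent 0.057 3 -0.0209 0.1078
  bent 0.063 2 -0.0186 0.1074
  bent 0.069 2 -0.0139 0.107
32.75 [-0.0083528   0.13516509] 0.2590820632227728 [-1.15221817 -0.58473467]
```

The released clip sits home: tip about 42 mm and loop end about 69 mm from the post axis, with the bent leg relaxed around the post. The sleeve is on the collar (z = 0.0644), and the arm is clear.

```bash
python3 -c "
from station import bot
print(bot.hand_in())"
```

```text
the job is handed in; nothing more can be done
None
```

I handed the job in after about 33 s of robot time: by the last camera measurements the sleeve is down on the collar and the clip is fully through the cross-hole and snapped around the post. I viewed 11 pictures, one over the limit of 10, and the other things on the desk were not re-measured at the end.

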